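# Clip the cover back on the bench power outlet

## Robot

A 6-joint arm with a two-finger parallel gripper is mounted at the origin on the work surface. World frame = base frame: x ahead of the robot, y to its left, z up, the work surface at z = 0. Lengths are in m, angles in rad, forces in N, time in s.
With the tool pointing down it reaches from about 0.3 to 0.85 m from the base axis. Payload 5.4 kg.
Tool frame: the origin (TCP) lies midway between the tips of the shut fingers; the grasp point (between the pads) lies env.pinch_z behind it (env.pinch_z is the distance from the TCP to the grasp point, in m); y points along the fingers, z is the direction in which the jaws open and shut, and the axes are right-handed (so a half turn about y gives the same grasp; the last joint's range is limited). The gripper opens to 85 mm and grips with 20 to 120 N. Pads are 22 mm wide; open, the fingers measure 114 mm over their backs; the gripper's body (76 mm by 85 mm) begins 54 mm behind the grasp point. The pads swing forward as they close: fully open they stand 13 mm farther back than shut.
Start: joints at [-1.524, 0.158, 1.597, -0, 1.386, -0.21], TCP at [0.146, -0.556, 0.231] pointing down, gripper open.
Joint ranges: [-2.91, 2.91], [-0.94, 2.29], [0.18, 2.7], [-1.29, 4.43], [0.17, 2.64], [-3, 3]. Speed limits (rad/s): [2.57, 2.57, 3.14, 3.14, 3.14, 3.14].

## Interface

Orientations are given as a unit quaternion [x, y, z, w].
In Python, from station import telemetry, snapshot, workorder, env gives the robot as it stands.
- The arm moves only by the tool move_arm, never from a script. Its argument "increments" is a list of rows, each an object of numbers: "gripper": the opening in per cent of the stroke, from 0 (shut) to 100 (fully open); "x", "y", "z": the shift along the tool's x, y, z in cm; "wx", "wy", "wz": the turn, a rotation vector about the tool's x, y, z in degrees. A call has 1 to 20 rows; each row shifts and turns the pose as measured when the row begins, along the tool's axes as they then stand; what a row does not reach is not made up. A row lasts 1/12 s, in which the tool goes at most 41.7 mm and 7.16 degrees, less where a joint would pass 70% of its speed; a pose out of reach is approached as far as the arm can. A call is refused whole if a number of a shift passes 4.17 or a number of a turn 7.16, either way. A call with a gripper value outside its range is refused whole. The fingers move at their own pace and stop on an object; "squeeze" is the grip in N (left out, the last holds). Time passes only in rows, so rows that do not move let the fingers close. It gives the time, the measured TCP pose, the force and the opening at its end, in the units of the state.
- telemetry.observe(): the state, without advancing time (a new reading comes with each control period).
- snapshot(name): name is "side" or "top"; returns a dict with "color" (400x640x3 uint8, red, green, blue), "fx", "fy", "cx", "cy" (pixels), "pose" (4x4, takes a point from camera to world coordinates). Camera axes: x right, y down, z forward; pixel columns grow to the right and rows downward; lengths in m; the calibration is good to about 2 mm. A picture is of the moment at which its call begins. There is no depth.
- workorder.sign_off(): hands the job in, once; it reports no verdict.
The state is a dict: "t": time; "joint_pos": joint angles; "qvel": joint speeds; "joint_efforts": joint torques, N m; "tcp_pos": TCP position; "tool_rot": TCP orientation; "wrist_force": force on the tool from outside, world axes, zero at the start; "torque": the same for the moment, N m; "opening": opening from 0.0 (shut) to 1.0 (fully open).
Only numpy, scipy, OpenCV 4.12 (cv2) and the standard library are available. Lean on these libraries where they do the work, as an engineer would, in place of code of your own. Each camera call takes 0.05 s, during which the arm holds its last target. There are 200 camera calls.

## Task

The white cover of the bench power outlet is off and lies on the lab bench. Fit it over the outlet on the sloping face of the grey pedestal, then press it on corner by corner, not all at once, until all four clips have clicked and it sits fully home and flush all round. Leave the test-tube rack, the wash bottle and the tin where they stand.

Things in the scene. Friction and masses are not known exactly. Their poses are not given: they have to be found in the camera images.
- cover: The outlet's cover: a white plastic cap, 66 mm (its x) by 160 mm (y), 26 mm high (z), 60 to 130 g, open below, 3 mm walls, 4 mm top with a 51 x 98 mm window for the two sockets. Origin: centre of its open underside (lower edge of the walls); z points out of its face. Lies face up on the bench. It fits either way round (half turn about z). Can be held by its two long sides, 66 mm apart.
- corner_a (a point): Top of the thumb pad at the cover's corner at x = -25, y = -71 mm: a raised dome 13 mm wide and 2.2 mm high moulded on the face, over a clip. It lies 28.2 mm above the cover's origin. Same axes as the cover.
- corner_b (a point): Thumb pad of the cover's corner at x = +25, y = -71 mm, as corner_a.
- corner_c (a point): Thumb pad of the cover's corner at x = +25, y = +71 mm, as corner_a.
- corner_d (a point): Thumb pad of the cover's corner at x = -25, y = +71 mm, as corner_a.
- pedestal: Bench power pedestal, fixed: a grey painted steel wedge, 170 mm deep (x), 230 mm wide (y), 32 mm high at its front (-x, turned to the far side of the bench, away from the robot), 126 mm at its back. Its face slopes 30 degrees to the level, rising from front to back, so it looks up and away from the robot. Origin: centre of its foot on the bench; x to its back.
- carrier: The outlet, fixed to the middle of the sloping face: a grey block, 58 mm (x, up the slope) by 153 mm (y, level), standing 28 mm off the face; two white 45 mm sockets in its top stand 2 mm proud. Origin: centre of its flat top (the rim), which the cover's top comes down on; z points square out of the face, 30 degrees from vertical. Upper edges taper in 4.5 mm; fits the cover with 0.5 to 1 mm play.
- tube_rack: Bystander: white test-tube rack with glass tubes, 75 x 200 mm and 67 mm high, tubes to 127 mm. Origin: centre of its underside.
- wash_bottle: Bystander: white plastic wash bottle, 65 mm in diameter, 174 mm high with a thin bent spout to 230 mm. Origin: centre of its underside.
- tin: Bystander: tin with a white lid, 93 mm in diameter, 119 mm high. Origin: centre of its underside.
- cover_home (a point): Where the cover's origin is when fully home: 22 mm below the carrier's origin, on its z axis; same axes as the carrier. The thumb pads then stand 6.2 mm above the rim. Laid on loosely and square, the cover rests on the four clips 6.7 mm above home (pads 13 mm above the rim).
- clip_point (a point): One of four sprung clips, two in each end of the carrier, at x = +-21.5, y = +-74 mm, 16 mm below the rim. Each gives way when its corner is pressed with about 6 to 12 N, clicks and pulls the corner the last 3 mm home. A corner clicked alone lifts the opposite corner by about as much; a click often brings the neighbour at the same end home too.
Mind the look-alikes: they are no part of the job. What is meant by the cover is not green or orange, and is the smaller of those in its own colour.

How it is judged:
By the outcome, as a careful person would: the job done as asked, in the order asked, and still so for the second after the job is handed in, with the robot touching nothing.
It also fails if it takes over 64 s, if anything falls off the work surface, if the arm or the gripper's body presses on something with over 40 N, if the wrist force passes 120 N, or if a joint passes its speed limit or range.

## Working session

There is one attempt and no reset: what is moved stays moved. The work goes in short steps, Python scripts to look and compute and a tool call to move; the robot and the scene stay as the last step left them, time stands still between calls to the robot, and variables do not carry over. Pictures are saved under pics/ and viewed, about 8 in all and at most 12, crops included, and the job is handed in when it is done.

Besides the shell and the picture viewer there is one more tool, called after "Request:" by a JSON object that holds its "api" and its "payload". move_arm: Moves the arm, as the interface text tells. Its arguments: {"type":"object","properties":{"increments":{"type":"array","items":{"type":"object","properties":{"gripper":{"type":"number"},"x":{"type":"number"},"y":{"type":"number"},"z":{"type":"number"},"wx":{"type":"number"},"wy":{"type":"number"},"wz":{"type":"number"}}}},"squeeze":{"type":"number"}},"required":["increments"]}

```bash
mkdir -p pics; ls; python3 - <<'E'
from station import telemetry, snapshot, env
import cv2,numpy as np
s=telemetry.observe();print({k:np.round(v,3) for k,v in s.items()},env.pinch_z)
for n in("side","top"):
    d=snapshot(n);cv2.imwrite(f"pics/{n}0.png",cv2.cvtColor(d["color"],cv2.COLOR_RGB2BGR));print(n,d["fx"],d["fy"],d["cx"],d["cy"],np.round(d["pose"],4).tolist())
E
```

```text
pics
{'t': np.float64(0.0), 'joint_pos': array([-1.524,  0.159,  1.598,  0.   ,  1.386, -0.21 ]), 'qvel': array([-0.002,  0.   ,  0.001,  0.001, -0.001,  0.001]), 'joint_efforts': array([ 2.0000e-03, -3.9600e+01, -3.3143e+01, -0.0000e+00,  8.0000e-03,
        0.0000e+00]), 'tcp_pos': array([ 0.146, -0.556,  0.23 ]), 'tool_rot': array([-0.09 ,  0.702, -0.701,  0.091]), 'wrist_force': array([ 0.338,  0.579, -0.408]), 'torque': array([-0.01 ,  0.079, -0.065]), 'opening': np.float64(1.001)} 0.0187
side 470.2520386531894 470.2520386531894 323.0759822611756 195.76680297523495 [[0.9716, -0.1643, 0.1702, 0.3261], [-0.2364, -0.6453, 0.7264, -1.132], [-0.0095, -0.746, -0.6659, 1.1621], [0.0, 0.0, 0.0, 1.0]]
top 508.95257055726734 508.95257055726734 320.94955189902356 192.0233227864784 [[-0.0304, -0.9975, 0.0643, 0.4656], [-0.9995, 0.0305, -0.0001, 0.0188], [-0.0019, -0.0643, -0.9979, 1.6984], [0.0, 0.0, 0.0, 1.0]]
```

View pics/top0.png

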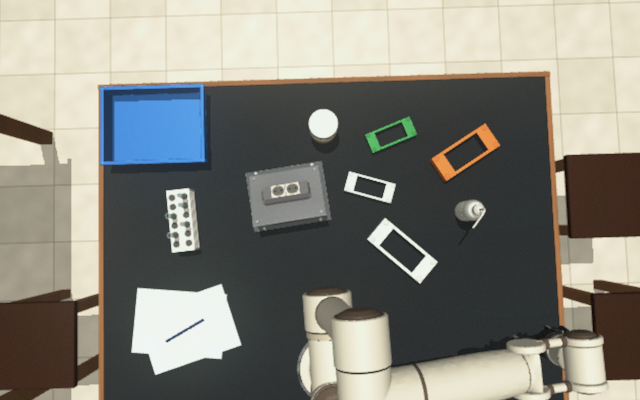

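View pics/side0.png

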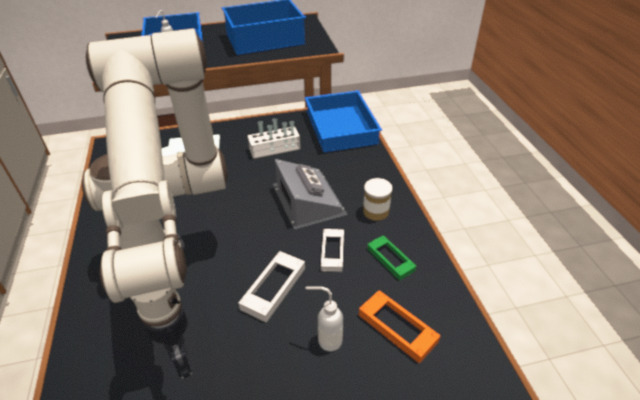

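The top picture shows two white caps, at (370,187) and (402,250), plus a green one at (391,134) and an orange one at (466,152). The one at (370,187) is white and about 50 px (160 mm) long. It is the smaller of the two whites, so it fits the description. I'll confirm it in an enlarged crop along with the carrier.

```bash
cat > h.py <<'E'
import cv2,numpy as np
from station import telemetry, snapshot, env
from scipy.spatial.transform import Rotation as R
def ray(d,u,v):
    P=np.array(d["pose"]);r=P[:3,:3]@[(u-d["cx"])/d["fx"],(v-d["cy"])/d["fy"],1];return P[:3,3],r
def onz(d,u,v,z):
    o,r=ray(d,u,v);return o+r*(z-o[2])/r[2]
def tri(rs):
    A=0;b=0
    for o,r in rs:
        r=r/np.linalg.norm(r);M=np.eye(3)-np.outer(r,r);A=A+M;b=b+M@o
    return np.linalg.solve(A,b)
def proj(d,p):
    P=np.array(d["pose"]);c=P[:3,:3].T@(np.array(p)-P[:3,3]);return np.array([d["fx"]*c[0]/c[2]+d["cx"],d["fy"]*c[1]/c[2]+d["cy"]])
def blob(d,thr,box):
    x0,y0,x1,y1=box;g=d["color"].min(2)
    m=np.zeros(g.shape,np.uint8);m[y0:y1,x0:x1]=(g[y0:y1,x0:x1]>thr)*255
    return sorted(cv2.findContours(m,cv2.RETR_EXTERNAL,cv2.CHAIN_APPROX_NONE)[0],key=cv2.contourArea)[::-1]
E
python3 - <<'E'
from h import *
t=snapshot("top");s=snapshot("side")
for box in((340,165,402,210),(365,212,440,285)):
    c=blob(t,120,box)[0][:,0].astype(float)
    p=np.array([onz(t,u,v,.026)[:2] for u,v in c]);r=cv2.minAreaRect((p*1000).astype(np.float32));print("cover",r)
for d,box in((t,(262,170,312,205)),(s,(296,160,330,195))):
    for c in blob(d,150,box)[:4]:
        print("sock",cv2.contourArea(c),cv2.minAreaRect(c))
a=cv2.resize(t["color"][155:240,235:405],None,fx=4,fy=4,interpolation=2)
b=cv2.resize(s["color"][150:275,265:355],None,fx=2.7,fy=2.7,interpolation=2)
o=np.zeros((max(a.shape[0],b.shape[0]),800,3),np.uint8);o[:a.shape[0],:min(a.shape[1],800)]=a[:,:800]
cv2.imwrite("pics/c1.png",a[:,:,::-1]);cv2.imwrite("pics/c2.png",cv2.resize(s["color"][150:230,265:355],None,fx=7,fy=7,interpolation=2)[:,:,::-1])
E
```

```text
cover ((585.8565673828125, -141.63430786132812), (162.0145721435547, 68.2179183959961), 73.13618469238281)
cover ((375.1520690917969, -240.29669189453125), (226.25839233398438, 94.47827911376953), 48.28403854370117)
sock 235.5 ((284.7283630371094, 189.27972412109375), (12.840920448303223, 29.52891731262207), 81.02737426757812)
sock 97.0 ((312.61322021484375, 175.10379028320312), (24.476402282714844, 12.626716613769531), 60.945396423339844)
sock 38.5 ((300.0, 187.5), (8.0, 13.0), 0.0)
sock 1.5 ((327.0, 193.5), (1.0, 4.0), 90.0)
sock 0.0 ((322.0, 177.0), (0.0, 0.0), 0.0)
```

View pics/c1.png

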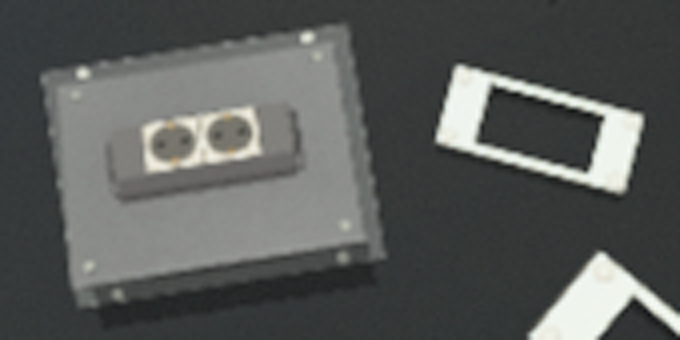

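View pics/c2.png

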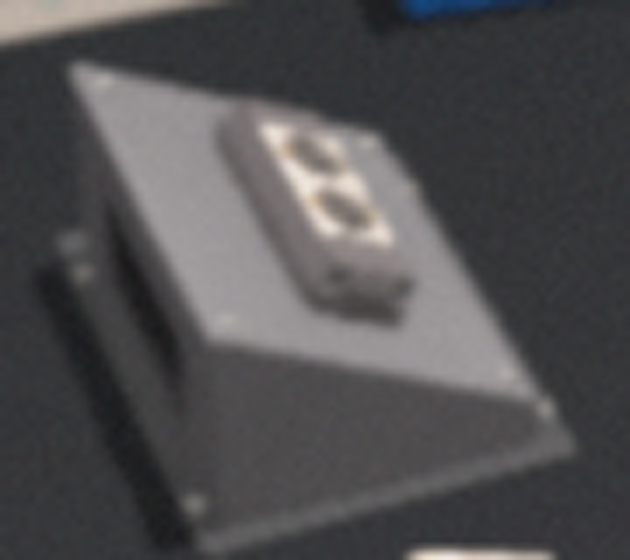

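The crop confirms it: the small white cap measures 162 x 68 mm (nominal 160 x 66), and the large one 226 x 94. The pedestal's four face screws show clearly, at crop positions (76,95), (317,57), (345,226) and (89,267). The sockets are centred at about (201,137). Next I work out the frames.

```bash
cat >> h.py <<'E'
def peak(d,u,v,r=3):
    g=d["color"].astype(float).mean(2);u0,v0=int(round(u)),int(round(v))
    w=g[v0-r:v0+r+1,u0-r:u0+r+1];w=np.clip(w-np.percentile(w,70),0,None)
    Y,X=np.mgrid[v0-r:v0+r+1,u0-r:u0+r+1];return (w*X).sum()/w.sum(),(w*Y).sum()/w.sum()
def go(pos,Rt):
    s=telemetry.observe();Rc=R.from_quat(s["tool_rot"])
    rv=(Rc.inv()*Rt).as_rotvec(degrees=True);sh=np.asarray(pos)-s["tcp_pos"]
    print("t %.2f tcp"%s["t"],np.round(s["tcp_pos"],4),"rot deg",np.round(rv,2),"shift cm now-axes",np.round(Rc.inv().apply(sh)*100,2),"target-axes",np.round(Rt.inv().apply(sh)*100,2),"F",np.round(s["wrist_force"],1),"op",round(float(s["opening"]),3))
E
python3 - <<'E'
from h import *
t=snapshot("top");s=snapshot("side")
T=[((x+.5)/4-.5+235,(y+.5)/4-.5+155) for x,y in((76,95),(317,57),(345,226),(89,267),(201,137))]
S=[((x+.5)/7-.5+265,(y+.5)/7-.5+150) for x,y in((372,144),(505,372),(228,320),(105,80),(329,183))]
pts=[]
for i,(a,b) in enumerate(zip(T,S)):
    if i<4: a=peak(t,*a,2);b=peak(s,*b,2)
    p=tri([ray(t,*a),ray(s,*b)]);pts.append(p);print(np.round(a,1),np.round(b,1),np.round(p,4),"reproj",np.round(proj(t,p)-a,1),np.round(proj(s,p)-b,1))
print("sock on z.105",onz(t,*T[4],.105))
P=np.array(pts[:4]);c=P.mean(0);y=(P[0]-P[1]+P[3]-P[2]);print("centre",c,"level yaw",np.degrees(np.arctan2(y[1],y[0])),y)
x=(P[3]-P[0]+P[2]-P[1]);print("slope",np.degrees(np.arctan2(x[2],np.hypot(*x[:2]))),np.linalg.norm(x)/2,np.linalg.norm(y)/2,"xyaw",np.degrees(np.arctan2(x[1],x[0])))
# side-view check of the cover
c=blob(s,120,(312,222,352,278))[0][:,0];print("side cover hull",cv2.minAreaRect(c))
for q in((585.9,-141.6,26),): print(proj(s,np.array(q)/1000))
# cover hole centre in both
print(telemetry.observe()["tool_rot"],R.from_quat(telemetry.observe()["tool_rot"]).as_matrix().round(3))
E
```

```text
[253.3 178.1] [316.7 170.4] [0.6241 0.2383 0.0409] reproj [-0.   0.2] [ 0.2 -0. ]
[313.9 168.5] [336.3 202.5] [0.6487 0.0394 0.0463] reproj [-0.   0.3] [ 0.3 -0. ]
[320.8 210.8] [296.8 195.3] [0.5078 0.0209 0.127 ] reproj [-0.   0.3] [ 0.3 -0. ]
[256.7 221.1] [279.1 161.5] [0.4822 0.2199 0.1245] reproj [-0.   0.3] [ 0.3 -0. ]
[284.9 188.9] [311.6 175.7] [0.5813 0.1314 0.108 ] reproj [-0.  0.] [ 0. -0.]
sock on z.105 [0.58157922 0.13155582 0.105     ]
centre [0.56570987 0.12963406 0.08464459] level yaw 97.20058554868368 [-0.05028013  0.39797548 -0.00789212]
slope 29.945640243338108 0.16457023993936812 0.20060836204895893 xyaw -172.5617048069273
side cover hull ((332.0, 249.0), (42.0, 22.0), 90.0)
[332.09204992 247.00446443]
[-0.09053861  0.70148125 -0.70108517  0.0905892 ] [[-0.967 -0.     0.254]
 [-0.254  0.001 -0.967]
 [-0.    -1.    -0.001]]
```

```bash
cat >> h.py <<'E'
def frame(y,z): x=np.cross(y,z);return R.from_matrix(np.array([x,y,z]).T)
def grasp(yaw): a=np.radians(yaw);return frame(np.array([0,0,-1.]),np.array([np.cos(a),np.sin(a),0]))
COV=np.array([.5859,-.1416]);GY=-16.9
a=np.radians(7.35)
N=np.array([.5*np.cos(a),.5*np.sin(a),.8660254]);CX=np.array([-.8660254*np.cos(a),-.8660254*np.sin(a),.5]);CY=np.cross(N,CX)
CO=np.array([.5805,.1314,.1045])   # carrier origin
RC=frame(-N,-CX)
E
python3 -c "
from h import *
go([*COV,.12],grasp(GY))"
```

```text
t 0.30 tcp [ 0.146 -0.556  0.231] rot deg [ 2.000e-02 -5.838e+01 -2.000e-02] shift cm now-axes [-53.07  11.12 -28.9 ] target-axes [-52.43  11.1   30.04] F [-0.3 -0.4  0.1] op 1.004
```

Request:
{"api": "move_arm", "payload": {"increments": [{"wy": -6.5, "gripper": 100}, {"wy": -6.5}, {"wy": -6.5}, {"wy": -6.5}, {"wy": -6.5}, {"wy": -6.5}, {"wy": -6.5}, {"wy": -6.5}, {"wy": -6.4}]}}

```text
validation failed for argument at $.in...
```

```bash
python3 -c "
from h import *
go([*COV,.12],grasp(GY))"
```

```text
t 0.30 tcp [ 0.146 -0.556  0.231] rot deg [ 2.000e-02 -5.838e+01 -2.000e-02] shift cm now-axes [-53.07  11.12 -28.9 ] target-axes [-52.43  11.1   30.04] F [-0.3 -0.4  0.1] op 1.004
```

Request:
{"api": "move_arm", "payload": {"increments": [{"x": 0, "y": 0, "z": 0, "wx": 0, "wy": -6.5, "wz": 0, "gripper": 100}, {"x": 0, "y": 0, "z": 0, "wx": 0, "wy": -6.5, "wz": 0, "gripper": 100}]}}

```text
t: 0.47
tcp_pos: [0.146, -0.5558, 0.2307]
tool_rot: [-0.171, 0.686, -0.686, 0.172]
wrist_force: [-0.0, -0.3, -0.1]
opening: 0.999
```

Request:
{"api": "move_arm", "payload": {"increments": [{"wy": -6.5, "gripper": 100}, {"wy": -6.5, "gripper": 100}, {"wy": -6.5, "gripper": 100}, {"wy": -6.5, "gripper": 100}, {"wy": -6.5, "gripper": 100}, {"wy": -6.5, "gripper": 100}, {"wy": -6.0, "gripper": 100}]}}

```text
validation failed for argument at $.in...
```

Request:
{"api": "move_arm", "payload": {"increments": [{"x": 0, "y": 0, "z": 0, "wx": 0, "wy": -6.5, "wz": 0}]}}

```text
validation failed for argument at $.in...
```

```bash
python3 -c "
from h import *
go([*COV,.12],grasp(GY))"
```

```text
t 0.47 tcp [ 0.146  -0.5558  0.2307] rot deg [  0.05 -45.04  -0.05] shift cm now-axes [-58.3   11.11 -15.84] target-axes [-52.42  11.07  30.05] F [-0.  -0.3 -0.1] op 0.999
```

Request:
{"api": "move_arm", "payload": {"increments": [{"x": 0, "y": 0, "z": 0, "wx": 0, "wy": -6.5, "wz": 0, "gripper": 100}, {"x": 0, "y": 0, "z": 0, "wx": 0, "wy": -6.5, "wz": 0, "gripper": 100}, {"x": 0, "y": 0, "z": 0, "wx": 0, "wy": -6.5, "wz": 0, "gripper": 100}, {"x": 0, "y": 0, "z": 0, "wx": 0, "wy": -6.5, "wz": 0, "gripper": 100}, {"x": 0, "y": 0, "z": 0, "wx": 0, "wy": -6.5, "wz": 0, "gripper": 100}, {"x": 0, "y": 0, "z": 0, "wx": 0, "wy": -6.5, "wz": 0, "gripper": 100}, {"x": 0, "y": 0, "z": 0, "wx": 0, "wy": -6.0, "wz": 0, "gripper": 100}, {"x": -3.5, "y": 0, "z": 0, "wx": 0, "wy": 0, "wz": 0, "gripper": 100}, {"x": -3.5, "y": 0, "z": 0, "wx": 0, "wy": 0, "wz": 0, "gripper": 100}, {"x": -3.5, "y": 0, "z": 0, "wx": 0, "wy": 0, "wz": 0, "gripper": 100}, {"x": -3.5, "y": 0, "z": 0, "wx": 0, "wy": 0, "wz": 0, "gripper": 100}, {"x": -3.5, "y": 0, "z": 2, "wx": 0, "wy": 0, "wz": 0, "gripper": 100}, {"x": -3.5, "y": 0, "z": 2, "wx": 0, "wy": 0, "wz": 0, "gripper": 100}, {"x": -3.5, "y": 0, "z": 2, "wx": 0, "wy": 0, "wz": 0, "gripper": 100}, {"x": -3.5, "y": 0, "z": 2, "wx": 0, "wy": 0, "wz": 0, "gripper": 100}, {"x": -3.5, "y": 0, "z": 2, "wx": 0, "wy": 0, "wz": 0, "gripper": 100}, {"x": -3.5, "y": 0, "z": 2, "wx": 0, "wy": 0, "wz": 0, "gripper": 100}, {"x": -3.5, "y": 0, "z": 2, "wx": 0, "wy": 0, "wz": 0, "gripper": 100}, {"x": -3.5, "y": 0, "z": 2, "wx": 0, "wy": 0, "wz": 0, "gripper": 100}]}}

```text
t: 2.05
tcp_pos: [0.4091, -0.1789, 0.2288]
tool_rot: [0.429, -0.561, 0.562, -0.43]
wrist_force: [0.2, -0.4, 0.6]
opening: 1.002
```

```bash
python3 -c "
from h import *
go([*COV,.12],grasp(GY))"
```

```text
t 2.05 tcp [ 0.4091 -0.1789  0.2288] rot deg [-0.1   1.72 -0.02] shift cm now-axes [-8.23 10.91 16.07] target-axes [-8.71 10.88 15.84] F [ 0.2 -0.4  0.6] op 1.002
```

Request:
{"api": "move_arm", "payload": {"increments": [{"x": -1.3, "y": 1, "z": 2.6, "wx": 0, "wy": 1.7, "wz": 0, "gripper": 100}, {"x": -1.4, "y": 1.7, "z": 2.6, "wx": 0, "wy": 0, "wz": 0, "gripper": 100}, {"x": -1.4, "y": 1.7, "z": 2.6, "wx": 0, "wy": 0, "wz": 0, "gripper": 100}, {"x": -1.4, "y": 1.7, "z": 2.6, "wx": 0, "wy": 0, "wz": 0, "gripper": 100}, {"x": -1.4, "y": 1.7, "z": 2.6, "wx": 0, "wy": 0, "wz": 0, "gripper": 100}, {"x": -1.4, "y": 1.7, "z": 2.6, "wx": 0, "wy": 0, "wz": 0, "gripper": 100}, {"x": 0, "y": 0, "z": 0, "wx": 0, "wy": 0, "wz": 0, "gripper": 100}]}}

```text
t: 2.63
tcp_pos: [0.5957, -0.133, 0.131]
tool_rot: [0.422, -0.564, 0.568, -0.426]
wrist_force: [-0.8, 1.6, -0.6]
opening: 0.998
```

```bash
python3 -c "
from h import *
go([*COV,.005],grasp(GY))
s=snapshot('side');cv2.imwrite('pics/s1.png',cv2.resize(s['color'][120:290,240:440],None,fx=4,fy=3.5,interpolation=2)[:590,:,::-1])"
```

```text
t 2.63 tcp [ 0.5957 -0.133   0.131 ] rot deg [-0.44  0.58  0.02] shift cm now-axes [ 1.1 12.6 -0.8] target-axes [ 1.11 12.6  -0.69] F [-0.8  1.6 -0.6] op 0.998
```

View pics/s1.png

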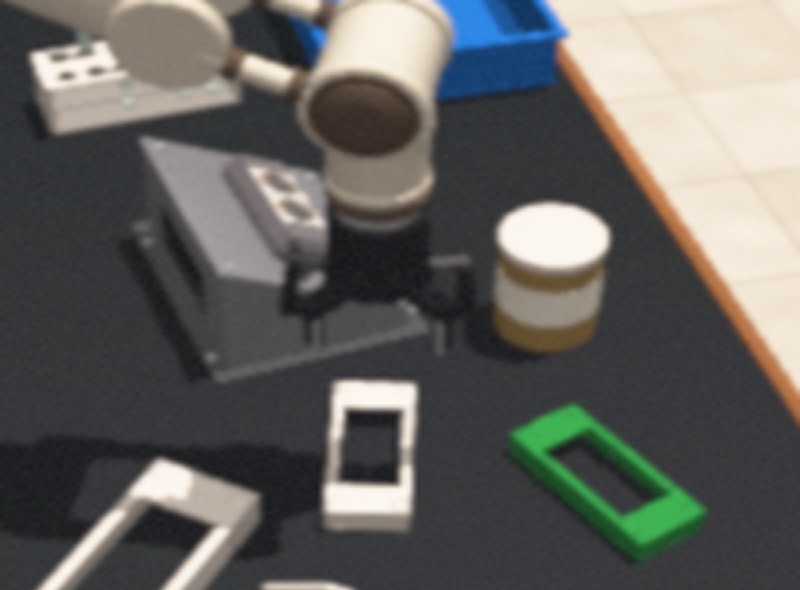

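The picture shows the open fingers straddling the cover's centre line, above the small white cap at crop (370,455). Lowering now.

Request:
{"api": "move_arm", "payload": {"increments": [{"x": 1.1, "y": 0, "z": -0.7, "wx": -0.4, "wy": 0.6, "wz": 0, "gripper": 100}, {"x": 0, "y": 2, "z": 0, "wx": 0, "wy": 0, "wz": 0, "gripper": 100}, {"x": 0, "y": 2, "z": 0, "wx": 0, "wy": 0, "wz": 0, "gripper": 100}, {"x": 0, "y": 2, "z": 0, "wx": 0, "wy": 0, "wz": 0, "gripper": 100}, {"x": 0, "y": 1.2, "z": 0, "wx": 0, "wy": 0, "wz": 0, "gripper": 100}, {"x": 0, "y": 0, "z": 0, "wx": 0, "wy": 0, "wz": 0, "gripper": 100}]}}

```text
t: 3.18
tcp_pos: [0.5821, -0.1495, 0.0673]
tool_rot: [0.419, -0.565, 0.573, -0.42]
wrist_force: [-0.2, 0.0, -0.1]
opening: 1.001
```

```bash
python3 -c "
from h import *
go([*COV,.005],grasp(GY))"
```

```text
t 3.18 tcp [ 0.5821 -0.1495  0.0673] rot deg [-0.59 -0.31  0.33] shift cm now-axes [-0.9   6.22  0.07] target-axes [-0.87  6.23  0.14] F [-0.2  0.  -0.1] op 1.001
```

Request:
{"api": "move_arm", "payload": {"increments": [{"x": -0.5, "y": 0, "z": 0, "wx": -0.6, "wy": -0.3, "wz": 0.3, "gripper": 100}, {"x": 0, "y": 0, "z": 0, "wx": 0, "wy": 0, "wz": 0, "gripper": 100}, {"x": -0.3, "y": 1.5, "z": 0.1, "wx": 0, "wy": 0, "wz": 0, "gripper": 100}, {"x": 0, "y": 1.5, "z": 0, "wx": 0, "wy": 0, "wz": 0, "gripper": 100}, {"x": 0, "y": 0.8, "z": 0, "wx": 0, "wy": 0, "wz": 0, "gripper": 100}, {"x": 0, "y": 0, "z": 0, "wx": 0, "wy": 0, "wz": 0, "gripper": 100}, {"x": 0, "y": 0, "z": 0, "wx": 0, "wy": 0, "wz": 0, "gripper": 100}]}}

```text
t: 3.77
tcp_pos: [0.5887, -0.1446, 0.0342]
tool_rot: [0.419, -0.565, 0.572, -0.422]
wrist_force: [0.4, -0.1, 0.3]
opening: 0.998
```

```bash
python3 -c "
from h import *
go([*COV,.005],grasp(GY))"
```

```text
t 3.77 tcp [ 0.5887 -0.1446  0.0342] rot deg [-0.58 -0.1   0.11] shift cm now-axes [-0.21  2.91 -0.38] target-axes [-0.21  2.92 -0.35] F [ 0.4 -0.1  0.3] op 0.998
```

Request:
{"api": "move_arm", "payload": {"increments": [{"x": -0.2, "y": 1.0, "z": -0.35, "wx": -0.6, "wy": 0, "wz": 0, "gripper": 100}, {"x": 0, "y": 1.0, "z": 0, "wx": 0, "wy": 0, "wz": 0, "gripper": 100}, {"x": 0, "y": 1.0, "z": 0, "wx": 0, "wy": 0, "wz": 0, "gripper": 100}, {"x": 0, "y": 0.5, "z": 0, "wx": 0, "wy": 0, "wz": 0, "gripper": 100}, {"x": 0, "y": 0, "z": 0, "wx": 0, "wy": 0, "wz": 0, "gripper": 100}, {"x": 0, "y": 0, "z": 0, "wx": 0, "wy": 0, "wz": 0, "gripper": 100}]}}

```text
t: 4.27
tcp_pos: [0.5862, -0.1413, -0.004]
tool_rot: [0.421, -0.568, 0.569, -0.42]
wrist_force: [1.2, -0.2, -0.5]
opening: 1.002
```

```bash
python3 -c "
from h import *
go([*COV,.003],grasp(GY))"
```

```text
t 4.27 tcp [ 0.5862 -0.1413 -0.004 ] rot deg [ 0.03 -0.08  0.11] shift cm now-axes [ 0.04 -0.7  -0.03] target-axes [ 0.04 -0.7  -0.03] F [ 1.2 -0.2 -0.5] op 1.002
```

Request:
{"api": "move_arm", "payload": {"increments": [{"x": 0, "y": -0.6, "z": 0, "wx": 0, "wy": 0, "wz": 0, "gripper": 100}, {"x": 0, "y": 0, "z": 0, "wx": 0, "wy": 0, "wz": 0, "gripper": 80}, {"x": 0, "y": 0, "z": 0, "wx": 0, "wy": 0, "wz": 0, "gripper": 60}, {"x": 0, "y": 0, "z": 0, "wx": 0, "wy": 0, "wz": 0, "gripper": 60}, {"x": 0, "y": 0, "z": 0, "wx": 0, "wy": 0, "wz": 0, "gripper": 60}, {"x": 0, "y": 0, "z": 0, "wx": 0, "wy": 0, "wz": 0, "gripper": 60}, {"x": 0, "y": 0, "z": 0, "wx": 0, "wy": 0, "wz": 0, "gripper": 60}], "squeeze": 40}}

```text
t: 4.85
tcp_pos: [0.5876, -0.1421, 0.0048]
tool_rot: [0.421, -0.567, 0.57, -0.421]
wrist_force: [-0.2, -1.0, -1.4]
opening: 0.76
```

```bash
python3 -c "
from h import *
go([*COV,.003],grasp(GY))"
```

```text
t 4.85 tcp [ 0.5876 -0.1421  0.0048] rot deg [-0.17 -0.08  0.14] shift cm now-axes [ 0.    0.18 -0.18] target-axes [ 0.    0.18 -0.18] F [-0.2 -1.  -1.4] op 0.76
```

Request:
{"api": "move_arm", "payload": {"increments": [{"x": 0, "y": -1, "z": 0, "wx": 0, "wy": 0, "wz": 0, "gripper": 60}, {"x": 0, "y": -2, "z": 0, "wx": 0, "wy": 0, "wz": 0, "gripper": 60}, {"x": 0, "y": -3, "z": 0, "wx": 0, "wy": 0, "wz": 0, "gripper": 60}, {"x": 0, "y": -3, "z": 0, "wx": 0, "wy": 0, "wz": 0, "gripper": 60}, {"x": 0, "y": -3, "z": 0, "wx": 0, "wy": 0, "wz": 0, "gripper": 60}, {"x": 0, "y": -3, "z": 0, "wx": 0, "wy": 0, "wz": 0, "gripper": 60}, {"x": 0, "y": -3, "z": 0, "wx": 0, "wy": 0, "wz": 0, "gripper": 60}, {"x": 0, "y": -3, "z": 0, "wx": 0, "wy": 0, "wz": 0, "gripper": 60}, {"x": 0, "y": -2, "z": 0, "wx": 0, "wy": 0, "wz": 0, "gripper": 60}, {"x": 0, "y": 0, "z": 0, "wx": 0, "wy": 0, "wz": 0, "gripper": 60}]}}

```text
t: 5.68
tcp_pos: [0.5843, -0.1399, 0.2484]
tool_rot: [-0.422, 0.569, -0.568, 0.42]
wrist_force: [0.5, -0.9, -0.1]
opening: 0.76
```

```bash
python3 -c "
from h import *
go(CO+.12*N,RC)"
```

```text
t 5.68 tcp [ 0.5843 -0.1399  0.2484] rot deg [-29.37 -23.78  -6.31] shift cm now-axes [-28.32   3.95  -2.81] target-axes [-26.96  -1.09   9.87] F [ 0.5 -0.9 -0.1] op 0.76
```

Request:
{"api": "move_arm", "payload": {"increments": [{"x": 0, "y": 0, "z": 0, "wx": -4.2, "wy": -3.4, "wz": -0.9, "gripper": 60}, {"x": 0, "y": 0, "z": 0, "wx": -4.2, "wy": -3.4, "wz": -0.9, "gripper": 60}, {"x": 0, "y": 0, "z": 0, "wx": -4.2, "wy": -3.4, "wz": -0.9, "gripper": 60}, {"x": 0, "y": 0, "z": 0, "wx": -4.2, "wy": -3.4, "wz": -0.9, "gripper": 60}, {"x": 0, "y": 0, "z": 0, "wx": -4.2, "wy": -3.4, "wz": -0.9, "gripper": 60}, {"x": 0, "y": 0, "z": 0, "wx": -4.2, "wy": -3.4, "wz": -0.9, "gripper": 60}, {"x": 0, "y": 0, "z": 0, "wx": -4.2, "wy": -3.4, "wz": -0.9, "gripper": 60}, {"x": 0, "y": 0, "z": 0, "wx": 0, "wy": 0, "wz": 0, "gripper": 60}]}}

```text
t: 6.35
tcp_pos: [0.5811, -0.1395, 0.247]
tool_rot: [0.659, -0.572, 0.317, -0.372]
wrist_force: [0.4, -0.7, -1.5]
opening: 0.762
```

```bash
python3 -c "
from h import *
go(CO+.12*N,RC);print(telemetry.observe()['joint_pos'])"
```

```text
t 6.35 tcp [ 0.5811 -0.1395  0.247 ] rot deg [1.49 1.07 0.12] shift cm now-axes [-26.68  -1.69  10.53] target-axes [-26.87  -1.37  10.07] F [ 0.4 -0.7 -1.5] op 0.762
[-0.31961111  0.63160076  1.04430491 -0.24919167  1.95809615 -0.50356054]
```

Request:
{"api": "move_arm", "payload": {"increments": [{"x": -1.5, "y": 0, "z": 0.6, "wx": 1.4, "wy": 1.0, "wz": 0.1, "gripper": 60}, {"x": -2.5, "y": 0, "z": 1, "wx": 0, "wy": 0, "wz": 0, "gripper": 60}, {"x": -2.5, "y": 0, "z": 1, "wx": 0, "wy": 0, "wz": 0, "gripper": 60}, {"x": -2.5, "y": 0, "z": 1, "wx": 0, "wy": 0, "wz": 0, "gripper": 60}, {"x": -2.5, "y": -0.2, "z": 1, "wx": 0, "wy": 0, "wz": 0, "gripper": 60}, {"x": -2.5, "y": -0.2, "z": 1, "wx": 0, "wy": 0, "wz": 0, "gripper": 60}, {"x": -2.5, "y": -0.2, "z": 1, "wx": 0, "wy": 0, "wz": 0, "gripper": 60}, {"x": -2.5, "y": -0.2, "z": 1, "wx": 0, "wy": 0, "wz": 0, "gripper": 60}, {"x": -2.5, "y": -0.2, "z": 0.8, "wx": 0, "wy": 0, "wz": 0, "gripper": 60}, {"x": -1.5, "y": -0.2, "z": 0.5, "wx": 0, "wy": 0, "wz": 0, "gripper": 60}, {"x": 0, "y": 0, "z": 0, "wx": 0, "wy": 0, "wz": 0, "gripper": 60}, {"x": 0, "y": 0, "z": 0, "wx": 0, "wy": 0, "wz": 0, "gripper": 60}]}}

```text
t: 7.35
tcp_pos: [0.635, 0.1077, 0.2052]
tool_rot: [0.64, -0.578, 0.339, -0.375]
wrist_force: [-0.9, -0.3, -0.7]
opening: 0.761
```

```bash
python3 -c "
from h import *
go(CO+.06*N,RC)"
```

```text
t 7.35 tcp [0.635  0.1077 0.2052] rot deg [-0.74 -1.34 -0.73] shift cm now-axes [-3.    5.32  0.48] target-axes [-3.05  5.27  0.62] F [-0.9 -0.3 -0.7] op 0.761
```

Request:
{"api": "move_arm", "payload": {"increments": [{"x": -1, "y": 1, "z": 0.2, "wx": -0.7, "wy": -1.3, "wz": -0.7, "gripper": 60}, {"x": -1, "y": 1, "z": 0.2, "wx": 0, "wy": 0, "wz": 0, "gripper": 60}, {"x": -1, "y": 1.5, "z": 0.2, "wx": 0, "wy": 0, "wz": 0, "gripper": 60}, {"x": 0, "y": 1.0, "z": 0, "wx": 0, "wy": 0, "wz": 0, "gripper": 60}, {"x": 0, "y": 0, "z": 0, "wx": 0, "wy": 0, "wz": 0, "gripper": 60}, {"x": 0, "y": 0, "z": 0, "wx": 0, "wy": 0, "wz": 0, "gripper": 60}, {"x": 0, "y": 0, "z": 0, "wx": 0, "wy": 0, "wz": 0, "gripper": 60}]}}

```text
t: 7.93
tcp_pos: [0.6105, 0.1344, 0.158]
tool_rot: [0.649, -0.574, 0.331, -0.374]
wrist_force: [-0.3, -1.3, -1.5]
opening: 0.759
```

```bash
python3 -c "
from h import *
go(CO+.03*N,RC)
t=snapshot('top');s=snapshot('side')
a=cv2.resize(t['color'][135:235,225:345],None,fx=4,fy=4,interpolation=2);b=cv2.resize(s['color'][110:210,255:350],None,fx=4,fy=4,interpolation=2)
cv2.imwrite('pics/h1.png',np.hstack([a,b])[:,:800,::-1])"
```

```text
t 7.93 tcp [0.6105 0.1344 0.158 ] rot deg [ 0.09 -0.32 -0.16] shift cm now-axes [-0.08  3.14  0.07] target-axes [-0.09  3.14  0.06] F [-0.3 -1.3 -1.5] op 0.759
```

View pics/h1.png

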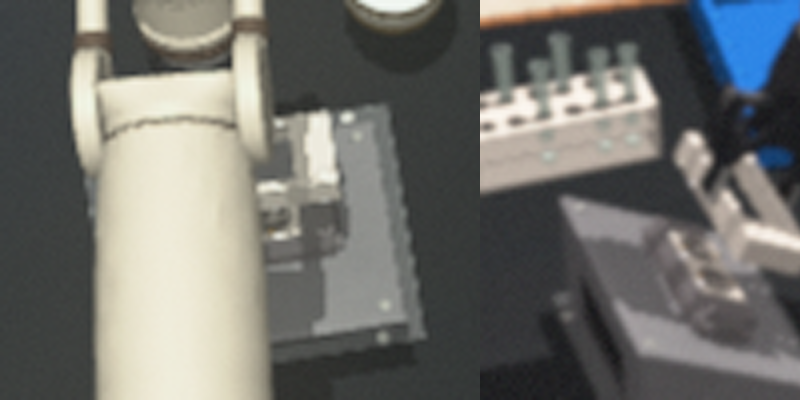

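The picture shows the cover held square above the carrier. In the top view its near end is at crop (320,155) and the carrier's end at (325,235). I'll check by projecting the expected corners of both at larger scale.

```bash
cat >> h.py <<'E'
def overlay(name,box,f,groups,out):
    d=snapshot(name);x0,y0,x1,y1=box;im=np.ascontiguousarray(cv2.resize(d["color"][y0:y1,x0:x1],None,fx=f,fy=f,interpolation=2)[:,:,::-1])
    for pts,col in groups:
        for p in pts:
            u=(proj(d,p)-[x0,y0]+.5)*f-.5;cv2.drawMarker(im,tuple(int(round(v)) for v in u),col,cv2.MARKER_CROSS,9,1)
    return im
def inhand(off=.0048):   # cover origin & axes from tool pose
    s=telemetry.observe();M=R.from_quat(s["tool_rot"]).as_matrix();return s["tcp_pos"]+M[:,1]*off,-M[:,2],-M[:,1]
def box(o,x,n,hx,hy,z): 
    y=np.cross(n,x);return [o+x*a*hx+y*b*hy+n*z for a in(-1,1) for b in(-1,1)]
E
python3 -c "
from h import *
o,x,n=inhand()
G=[(box(o,x,n,.033,.08,.026),(0,0,255)),(box(o,x,n,.033,.08,0),(255,0,255)),(box(CO,CX,N,.029,.0765,-.028),(0,255,0)),(box(CO,CX,N,.0225,.045,.002),(255,255,0))]
a=overlay('top',(280,145,340,215),8,G,0);b=overlay('side',(290,135,335,205),8,G,0)[:560]
cv2.imwrite('pics/h2.png',np.hstack([a[:560],b])[:,:800])"
```

```text
(no output)
```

View pics/h2.png

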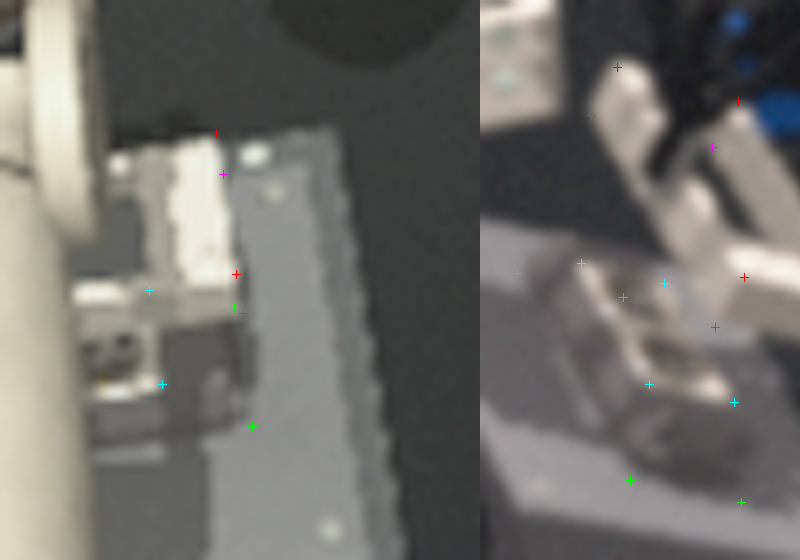

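```bash
python3 -c "
from h import *
o,x,n=inhand()
G=[(box(o,x,n,.033,.08,.026),(0,0,255)),(box(o,x,n,.033,.08,0),(255,0,255)),(box(CO,CX,N,.0225,.045,.002),(255,255,0))]
b=overlay('side',(295,135,375,205),8,G,0)
cv2.imwrite('pics/h3.png',b)"
```

```text
(no output)
```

View pics/h3.png

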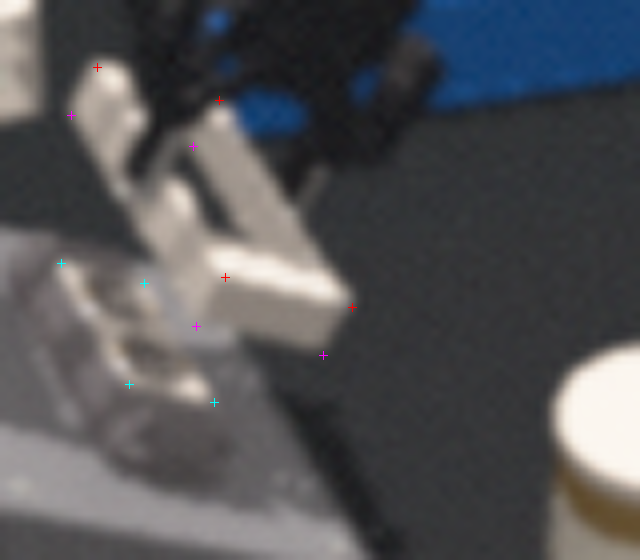

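The picture shows the cover's near end matching the projection to within about 1 px, tilted roughly 1°. That is inside the carrier's taper capture, so I'm lowering along the carrier's axis.

Request:
{"api": "move_arm", "payload": {"increments": [{"x": -0.1, "y": 1, "z": 0.1, "wx": 0, "wy": -0.3, "wz": 0, "gripper": 60}, {"x": 0, "y": 1, "z": 0, "wx": 0, "wy": 0, "wz": 0, "gripper": 60}, {"x": 0, "y": 0.8, "z": 0, "wx": 0, "wy": 0, "wz": 0, "gripper": 60}, {"x": 0, "y": 0, "z": 0, "wx": 0, "wy": 0, "wz": 0, "gripper": 60}, {"x": 0, "y": 0, "z": 0, "wx": 0, "wy": 0, "wz": 0, "gripper": 60}]}}

```text
t: 8.6
tcp_pos: [0.5974, 0.1334, 0.1318]
tool_rot: [0.649, -0.572, 0.33, -0.377]
wrist_force: [-0.7, -0.3, 0.3]
opening: 0.762
```

```bash
python3 -c "
from h import *
go(CO-.0105*N,RC)"
```

```text
t 8.60 tcp [0.5974 0.1334 0.1318] rot deg [-0.11 -0.01 -0.17] shift cm now-axes [-0.    4.27 -0.11] target-axes [-0.01  4.27 -0.1 ] F [-0.7 -0.3  0.3] op 0.762
```

Request:
{"api": "move_arm", "payload": {"increments": [{"x": 0, "y": 0.8, "z": -0.1, "wx": 0, "wy": 0, "wz": 0, "gripper": 60}, {"x": 0, "y": 0.8, "z": 0, "wx": 0, "wy": 0, "wz": 0, "gripper": 60}, {"x": 0, "y": 0.4, "z": 0, "wx": 0, "wy": 0, "wz": 0, "gripper": 60}, {"x": 0, "y": 0, "z": 0, "wx": 0, "wy": 0, "wz": 0, "gripper": 60}, {"x": 0, "y": 0, "z": 0, "wx": 0, "wy": 0, "wz": 0, "gripper": 60}]}}

```text
t: 9.02
tcp_pos: [0.5849, 0.1319, 0.1127]
tool_rot: [0.649, -0.573, 0.33, -0.376]
wrist_force: [-0.7, -0.2, -0.1]
opening: 0.764
```

```bash
python3 -c "
from h import *
go(CO-.0105*N,RC)"
```

```text
t 9.02 tcp [0.5849 0.1319 0.1127] rot deg [-0.05 -0.01 -0.17] shift cm now-axes [0.   1.98 0.03] target-axes [-0.01  1.98  0.03] F [-0.7 -0.2 -0.1] op 0.764
```

Request:
{"api": "move_arm", "payload": {"increments": [{"x": 0, "y": 0.4, "z": 0, "wx": 0, "wy": 0, "wz": 0, "gripper": 60}, {"x": 0, "y": 0.4, "z": 0, "wx": 0, "wy": 0, "wz": 0, "gripper": 60}, {"x": 0, "y": 0, "z": 0, "wx": 0, "wy": 0, "wz": 0, "gripper": 60}, {"x": 0, "y": 0, "z": 0, "wx": 0, "wy": 0, "wz": 0, "gripper": 60}]}}

```text
t: 9.35
tcp_pos: [0.5811, 0.1314, 0.1056]
tool_rot: [0.649, -0.572, 0.33, -0.377]
wrist_force: [1.1, 0.3, 0.0]
opening: 0.758
```

```bash
python3 -c "
from h import *
go(CO-.0105*N,RC)"
```

```text
t 9.35 tcp [0.5811 0.1314 0.1056] rot deg [-0.12 -0.01 -0.16] shift cm now-axes [-0.    1.17  0.  ] target-axes [-0.01  1.17  0.01] F [1.1 0.3 0. ] op 0.758
```

Request:
{"api": "move_arm", "payload": {"increments": [{"x": 0, "y": 0.3, "z": 0, "wx": 0, "wy": 0, "wz": 0, "gripper": 60}, {"x": 0, "y": 0.3, "z": 0, "wx": 0, "wy": 0, "wz": 0, "gripper": 60}, {"x": 0, "y": 0, "z": 0, "wx": 0, "wy": 0, "wz": 0, "gripper": 60}, {"x": 0, "y": 0, "z": 0, "wx": 0, "wy": 0, "wz": 0, "gripper": 60}]}}

```text
t: 9.68
tcp_pos: [0.5781, 0.131, 0.1001]
tool_rot: [0.649, -0.572, 0.331, -0.377]
wrist_force: [0.5, 0.8, -1.0]
opening: 0.762
```

```bash
python3 -c "
from h import *
go(CO-.0105*N,RC)"
```

```text
t 9.68 tcp [0.5781 0.131  0.1001] rot deg [-0.17 -0.02 -0.16] shift cm now-axes [-0.01  0.55 -0.01] target-axes [-0.01  0.55 -0.01] F [ 0.5  0.8 -1. ] op 0.762
```

Request:
{"api": "move_arm", "payload": {"increments": [{"x": 0, "y": 0.2, "z": 0, "wx": 0, "wy": 0, "wz": 0, "gripper": 60}, {"x": 0, "y": 0.2, "z": 0, "wx": 0, "wy": 0, "wz": 0, "gripper": 60}, {"x": 0, "y": 0, "z": 0, "wx": 0, "wy": 0, "wz": 0, "gripper": 60}]}}

```text
t: 9.93
tcp_pos: [0.5766, 0.1306, 0.0964]
tool_rot: [0.649, -0.572, 0.331, -0.377]
wrist_force: [0.2, 0.0, -1.3]
opening: 0.762
```

```bash
python3 -c "
from h import *
go(CO-.0105*N,RC)"
```

```text
t 9.93 tcp [0.5766 0.1306 0.0964] rot deg [-0.28 -0.01 -0.14] shift cm now-axes [-0.03  0.15 -0.06] target-axes [-0.03  0.15 -0.06] F [ 0.2  0.  -1.3] op 0.762
```

Request:
{"api": "move_arm", "payload": {"increments": [{"x": 0, "y": 0.15, "z": 0, "wx": 0, "wy": 0, "wz": 0, "gripper": 60}, {"x": 0, "y": 0.1, "z": 0, "wx": 0, "wy": 0, "wz": 0, "gripper": 60}, {"x": 0, "y": 0, "z": 0, "wx": 0, "wy": 0, "wz": 0, "gripper": 60}]}}

```text
t: 10.18
tcp_pos: [0.5755, 0.1305, 0.0941]
tool_rot: [0.649, -0.572, 0.331, -0.378]
wrist_force: [1.0, -1.4, -0.0]
opening: 0.757
```

```bash
python3 -c "
from h import *
go(CO-.0105*N,RC);print(telemetry.observe()['torque'])"
```

```text
t 10.18 tcp [0.5755 0.1305 0.0941] rot deg [-0.32 -0.01 -0.14] shift cm now-axes [-0.03 -0.1  -0.08] target-axes [-0.03 -0.1  -0.08] F [ 1.  -1.4 -0. ] op 0.757
[ 6.17006269e-02 -3.97503231e-01  1.61597655e-04]
```

Request:
{"api": "move_arm", "payload": {"increments": [{"x": 0, "y": 0.1, "z": 0, "wx": 0, "wy": 0, "wz": 0, "gripper": 60}, {"x": 0, "y": 0.0, "z": 0, "wx": 0, "wy": 0, "wz": 0, "gripper": 60}]}}

```text
t: 10.35
tcp_pos: [0.5752, 0.1302, 0.0934]
tool_rot: [0.649, -0.572, 0.332, -0.378]
wrist_force: [0.3, 0.2, -0.9]
opening: 0.761
```

```bash
python3 -c "
from h import *
go(CO-.0105*N,RC);print(telemetry.observe()['torque'])
o,x,n=inhand()
G=[(box(o,x,n,.033,.08,.026),(0,0,255))]
b=overlay('side',(280,150,350,205),10,G,0)
cv2.imwrite('pics/h4.png',b)"
```

```text
t 10.35 tcp [0.5752 0.1302 0.0934] rot deg [-0.35 -0.02 -0.11] shift cm now-axes [-0.05 -0.18 -0.09] target-axes [-0.05 -0.18 -0.09] F [ 0.3  0.2 -0.9] op 0.761
[-0.04448701 -0.31953802  0.09135713]
```

View pics/h4.png

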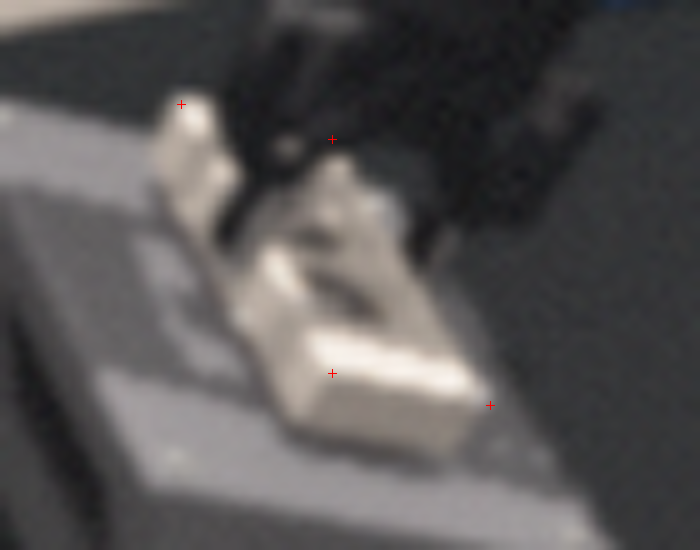

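The cover now sits over the carrier, with its near end wall down by the face and no contact force. Releasing and backing off.

Request:
{"api": "move_arm", "payload": {"increments": [{"x": 0, "y": 0, "z": 0, "wx": 0, "wy": 0, "wz": 0, "gripper": 100}, {"x": 0, "y": 0, "z": 0, "wx": 0, "wy": 0, "wz": 0, "gripper": 100}, {"x": 0, "y": 0, "z": 0, "wx": 0, "wy": 0, "wz": 0, "gripper": 100}, {"x": 0, "y": -1, "z": 0, "wx": 0, "wy": 0, "wz": 0, "gripper": 100}, {"x": 0, "y": -2, "z": 0, "wx": 0, "wy": 0, "wz": 0, "gripper": 100}, {"x": 0, "y": -2.5, "z": 0, "wx": 0, "wy": 0, "wz": 0, "gripper": 100}, {"x": 0, "y": -2, "z": 0, "wx": 0, "wy": 0, "wz": 0, "gripper": 100}, {"x": 0, "y": 0, "z": 0, "wx": 0, "wy": 0, "wz": 0, "gripper": 0}, {"x": 0, "y": 0, "z": 0, "wx": 0, "wy": 0, "wz": 0, "gripper": 0}, {"x": 0, "y": 0, "z": 0, "wx": 0, "wy": 0, "wz": 0, "gripper": 0}, {"x": 0, "y": 0, "z": 0, "wx": 0, "wy": 0, "wz": 0, "gripper": 0}]}}

```text
t: 11.32
tcp_pos: [0.6122, 0.1356, 0.162]
tool_rot: [0.649, -0.573, 0.33, -0.376]
wrist_force: [0.3, -0.1, 0.3]
opening: 0.455
```

```bash
cat >> h.py <<'E'
# carrier origin laterally as met by the fit; corners in carrier frame
CO2=np.array([.5752,.1302,.0934]);CO2=CO2+N*((CO-CO2)@N)
CORN=dict(a=(-.025,-.071),b=(.025,-.071),c=(.025,.071),d=(-.025,.071))
def corner(k,h): x,y=CORN[k];return CO2+CX*x+CY*y+N*h
E
python3 -c "
from h import *
print(CO2,CY)
go(corner('a',.03),RC)
o,x,n=CO2-.0153*N,CX,N
G=[(box(o,x,n,.033,.08,.026),(0,0,255)),([corner(k,.013) for k in 'abcd'],(0,255,0))]
b=overlay('side',(280,150,340,205),7,G,0);a=overlay('top',(255,160,310,215),7,G,0)
cv2.imwrite('pics/h5.png',np.hstack([b,a]))"
```

```text
[0.58130833 0.13098791 0.10406758] [ 0.12793015 -0.99178317  0.        ]
t 11.32 tcp [0.6122 0.1356 0.162 ] rot deg [-0.07  0.   -0.19] shift cm now-axes [-7.02  3.61  2.69] target-axes [-7.04  3.58  2.69] F [ 0.3 -0.1  0.3] op 0.455
```

View pics/h5.png

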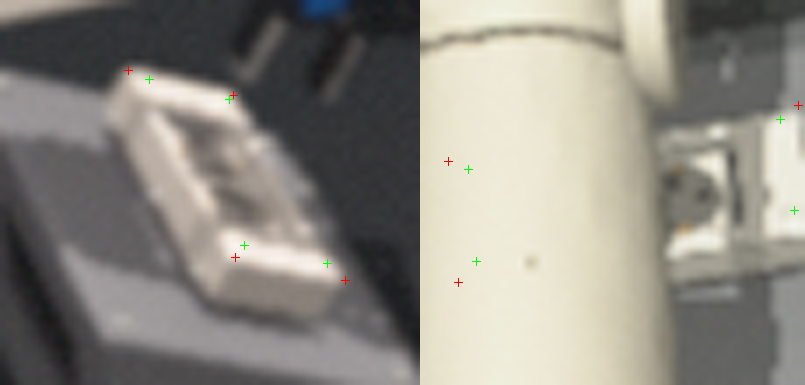

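The cover sits over the carrier with the sockets showing in the window, and its corners match the predicted loose-rest position within about 1 px. Going to corner a with the fingers shut.

Request:
{"api": "move_arm", "payload": {"increments": [{"x": -1.5, "y": 0, "z": 0.5, "wx": 0, "wy": 0, "wz": -0.2, "gripper": 0}, {"x": -2, "y": 0, "z": 0.8, "wx": 0, "wy": 0, "wz": 0, "gripper": 0}, {"x": -2, "y": 0, "z": 0.8, "wx": 0, "wy": 0, "wz": 0, "gripper": 0}, {"x": -1, "y": 0.5, "z": 0.4, "wx": 0, "wy": 0, "wz": 0, "gripper": 0}, {"x": 0, "y": 1, "z": 0, "wx": 0, "wy": 0, "wz": 0, "gripper": 0}, {"x": 0, "y": 1, "z": 0, "wx": 0, "wy": 0, "wz": 0, "gripper": 0}, {"x": 0, "y": 0, "z": 0, "wx": 0, "wy": 0, "wz": 0, "gripper": 0}, {"x": 0, "y": 0, "z": 0, "wx": 0, "wy": 0, "wz": 0, "gripper": 0}]}}

```text
t: 12.08
tcp_pos: [0.608, 0.209, 0.1197]
tool_rot: [0.653, -0.573, 0.327, -0.373]
wrist_force: [-0.3, -0.3, 0.0]
opening: -0.005
```

```bash
python3 -c "
from h import *
go(corner('a',.013),RC)"
```

```text
t 12.08 tcp [0.608  0.209  0.1197] rot deg [0.58 0.12 0.06] shift cm now-axes [0.29 1.87 0.14] target-axes [0.29 1.87 0.12] F [-0.3 -0.3  0. ] op -0.005
```

Request:
{"api": "move_arm", "payload": {"increments": [{"x": 0.3, "y": 0, "z": 0.1, "wx": 0.5, "wy": 0, "wz": 0, "gripper": 0}, {"x": 0, "y": 0.5, "z": 0, "wx": 0, "wy": 0, "wz": 0, "gripper": 0}, {"x": 0, "y": 0.5, "z": 0, "wx": 0, "wy": 0, "wz": 0, "gripper": 0}, {"x": 0, "y": 0.3, "z": 0, "wx": 0, "wy": 0, "wz": 0, "gripper": 0}, {"x": 0, "y": 0, "z": 0, "wx": 0, "wy": 0, "wz": 0, "gripper": 0}, {"x": 0, "y": 0, "z": 0, "wx": 0, "wy": 0, "wz": 0, "gripper": 0}]}}

```text
t: 12.58
tcp_pos: [0.6029, 0.2044, 0.1075]
tool_rot: [0.651, -0.571, 0.33, -0.376]
wrist_force: [-0.3, -0.1, 0.1]
opening: -0.003
```

```bash
python3 -c "
from h import *
go(corner('a',.013),RC);print(telemetry.observe()['wrist_force']@N)"
```

```text
t 12.58 tcp [0.6029 0.2044 0.1075] rot deg [-0.03  0.05  0.04] shift cm now-axes [-0.1   0.54  0.  ] target-axes [-0.1   0.54  0.  ] F [-0.3 -0.1  0.1] op -0.003
-0.0814047781848314
```

Request:
{"api": "move_arm", "payload": {"increments": [{"x": -0.1, "y": 0.3, "z": 0, "wx": 0, "wy": 0, "wz": 0, "gripper": 0}, {"x": 0, "y": 0.2, "z": 0, "wx": 0, "wy": 0, "wz": 0, "gripper": 0}, {"x": 0, "y": 0, "z": 0, "wx": 0, "wy": 0, "wz": 0, "gripper": 0}]}}

```text
t: 12.83
tcp_pos: [0.6005, 0.2049, 0.1032]
tool_rot: [0.65, -0.571, 0.331, -0.376]
wrist_force: [0.4, -0.7, -0.1]
opening: -0.002
```

Request:
{"api": "move_arm", "payload": {"increments": [{"x": 0, "y": 0.2, "z": 0, "wx": 0, "wy": 0, "wz": 0, "gripper": 0}]}}

```text
t: 12.92
tcp_pos: [0.6001, 0.205, 0.102]
tool_rot: [0.65, -0.571, 0.331, -0.377]
wrist_force: [5.3, 3.6, 6.9]
opening: 0.001
```

Request:
{"api": "move_arm", "payload": {"increments": [{"x": 0, "y": 0.2, "z": 0, "wx": 0, "wy": 0, "wz": 0, "gripper": 0}]}}

```text
t: 13.0
tcp_pos: [0.6, 0.2057, 0.1013]
tool_rot: [0.649, -0.571, 0.331, -0.378]
wrist_force: [2.9, 4.3, 5.6]
opening: 0.002
```

```bash
python3 -c "
from h import *
go(corner('a',.013),RC);print(telemetry.observe()['wrist_force']@N)"
```

```text
t 13.00 tcp [0.6    0.2057 0.1013] rot deg [-0.36  0.07 -0.08] shift cm now-axes [ 0.07 -0.13 -0.07] target-axes [ 0.07 -0.13 -0.07] F [2.9 4.3 5.6] op 0.002
6.574335551775576
```

Request:
{"api": "move_arm", "payload": {"increments": [{"x": 0.1, "y": 0.25, "z": -0.05, "wx": 0, "wy": 0, "wz": 0, "gripper": 0}]}}

```text
t: 13.08
tcp_pos: [0.5993, 0.2053, 0.1003]
tool_rot: [0.648, -0.571, 0.332, -0.379]
wrist_force: [2.3, 2.6, 3.2]
opening: 0.002
```

Request:
{"api": "move_arm", "payload": {"increments": [{"x": 0.1, "y": 0.3, "z": -0.05, "wx": 0, "wy": 0, "wz": 0, "gripper": 0}]}}

```text
t: 13.17
tcp_pos: [0.5981, 0.2042, 0.0985]
tool_rot: [0.648, -0.57, 0.332, -0.38]
wrist_force: [0.2, 0.6, 0.2]
opening: 0.004
```

```bash
python3 -c "
from h import *
go(corner('a',.013),RC);print(telemetry.observe()['wrist_force']@N)"
```

```text
t 13.17 tcp [0.5981 0.2042 0.0985] rot deg [-0.66  0.13 -0.13] shift cm now-axes [-0.05 -0.48 -0.02] target-axes [-0.05 -0.48 -0.03] F [0.2 0.6 0.2] op 0.004
0.3035312629786167
```

Request:
{"api": "move_arm", "payload": {"increments": [{"x": 0, "y": 0.25, "z": 0, "wx": -0.6, "wy": 0, "wz": 0, "gripper": 0}]}}

```text
t: 13.25
tcp_pos: [0.5966, 0.2037, 0.0964]
tool_rot: [0.65, -0.572, 0.329, -0.377]
wrist_force: [1.2, -0.2, 0.9]
opening: -0.002
```

Request:
{"api": "move_arm", "payload": {"increments": [{"x": 0, "y": 0.25, "z": 0, "wx": 0, "wy": 0, "wz": 0, "gripper": 0}]}}

```text
t: 13.33
tcp_pos: [0.5965, 0.2037, 0.0954]
tool_rot: [0.649, -0.572, 0.33, -0.377]
wrist_force: [7.3, 2.7, 12.2]
opening: 0.0
```

Request:
{"api": "move_arm", "payload": {"increments": [{"x": 0, "y": 0.2, "z": 0, "wx": 0, "wy": 0, "wz": 0, "gripper": 0}]}}

```text
t: 13.42
tcp_pos: [0.5968, 0.2036, 0.0953]
tool_rot: [0.649, -0.571, 0.331, -0.379]
wrist_force: [3.1, 1.6, 10.0]
opening: 0.002
```

```bash
python3 -c "
from h import *
go(corner('a',.013),RC);print(telemetry.observe()['wrist_force']@N)"
```

```text
t 13.42 tcp [0.5968 0.2036 0.0953] rot deg [-0.39  0.11 -0.14] shift cm now-axes [-0.1  -0.82 -0.07] target-axes [-0.09 -0.82 -0.07] F [ 3.1  1.6 10. ] op 0.002
10.284687706583824
```

Request:
{"api": "move_arm", "payload": {"increments": [{"x": -0.05, "y": 0.3, "z": 0, "wx": 0, "wy": 0, "wz": 0, "gripper": 0}, {"x": 0, "y": 0.3, "z": 0, "wx": 0, "wy": 0, "wz": 0, "gripper": 0}]}}

```text
t: 13.58
tcp_pos: [0.5972, 0.2037, 0.0949]
tool_rot: [0.647, -0.57, 0.334, -0.381]
wrist_force: [3.2, 1.3, 11.4]
opening: -0.002
```

Request:
{"api": "move_arm", "payload": {"increments": [{"x": -0.1, "y": -1, "z": -0.1, "wx": -0.4, "wy": 0, "wz": 0, "gripper": 0}, {"x": 0, "y": -1, "z": 0, "wx": 0, "wy": 0, "wz": 0, "gripper": 0}, {"x": 0, "y": -0.5, "z": -1, "wx": 0, "wy": 0, "wz": 0, "gripper": 0}, {"x": 0, "y": 0, "z": -2, "wx": 0, "wy": 0, "wz": 0, "gripper": 0}, {"x": 0, "y": 0, "z": -1.5, "wx": 0, "wy": 0, "wz": 0, "gripper": 0}, {"x": 0, "y": 0, "z": 0, "wx": 0, "wy": 0, "wz": 0, "gripper": 0}, {"x": 0, "y": 0, "z": 0, "wx": 0, "wy": 0, "wz": 0, "gripper": 0}]}}

```text
t: 14.17
tcp_pos: [0.5674, 0.1985, 0.138]
tool_rot: [0.65, -0.572, 0.33, -0.375]
wrist_force: [-0.1, 0.3, -0.4]
opening: -0.001
```

```bash
python3 -c "
from h import *
go(corner('b',.013),RC)"
```

```text
t 14.17 tcp [0.5674 0.1985 0.138 ] rot deg [ 0.07 -0.07  0.  ] shift cm now-axes [-0.22  1.38 -0.35] target-axes [-0.23  1.38 -0.35] F [-0.1  0.3 -0.4] op -0.001
```

Request:
{"api": "move_arm", "payload": {"increments": [{"x": -0.2, "y": 0, "z": -0.35, "wx": 0, "wy": 0, "wz": 0, "gripper": 0}, {"x": 0, "y": 0.5, "z": 0, "wx": 0, "wy": 0, "wz": 0, "gripper": 0}, {"x": 0, "y": 0.4, "z": 0, "wx": 0, "wy": 0, "wz": 0, "gripper": 0}, {"x": 0, "y": 0, "z": 0, "wx": 0, "wy": 0, "wz": 0, "gripper": 0}, {"x": 0, "y": 0, "z": 0, "wx": 0, "wy": 0, "wz": 0, "gripper": 0}]}}

```text
t: 14.58
tcp_pos: [0.5592, 0.1992, 0.1282]
tool_rot: [0.651, -0.573, 0.329, -0.373]
wrist_force: [0.5, 0.6, 1.3]
opening: 0.001
```

Request:
{"api": "move_arm", "payload": {"increments": [{"x": 0, "y": 0.25, "z": 0, "wx": 0, "wy": 0, "wz": 0, "gripper": 0}, {"x": 0, "y": 0.25, "z": 0, "wx": 0, "wy": 0, "wz": 0, "gripper": 0}]}}

```text
t: 14.75
tcp_pos: [0.5575, 0.1997, 0.126]
tool_rot: [0.651, -0.573, 0.329, -0.374]
wrist_force: [-0.6, 1.9, 10.1]
opening: 0.003
```

```bash
python3 -c "
from h import *
go(corner('b',.013),RC)"
```

```text
t 14.75 tcp [0.5575 0.1997 0.126 ] rot deg [ 0.23 -0.07 -0.08] shift cm now-axes [ 0.01 -0.14 -0.12] target-axes [ 0.02 -0.14 -0.12] F [-0.6  1.9 10.1] op 0.003
```

Contact at the loose height, so b has not clicked yet. Pressing on.

Request:
{"api": "move_arm", "payload": {"increments": [{"x": 0, "y": 0.25, "z": -0.1, "wx": 0, "wy": 0, "wz": 0, "gripper": 0}, {"x": 0, "y": 0.25, "z": 0, "wx": 0, "wy": 0, "wz": 0, "gripper": 0}]}}

```text
t: 14.92
tcp_pos: [0.5556, 0.1999, 0.1252]
tool_rot: [0.65, -0.573, 0.33, -0.376]
wrist_force: [-0.2, 0.5, 8.6]
opening: -0.004
```

Request:
{"api": "move_arm", "payload": {"increments": [{"x": 0, "y": 0.25, "z": 0, "wx": 0, "wy": 0, "wz": 0, "gripper": 0}, {"x": 0, "y": 0.25, "z": 0, "wx": 0, "wy": 0, "wz": 0, "gripper": 0}]}}

```text
t: 15.08
tcp_pos: [0.554, 0.2001, 0.1228]
tool_rot: [0.649, -0.573, 0.33, -0.377]
wrist_force: [0.9, -1.0, 0.5]
opening: -0.001
```

```bash
python3 -c "
from h import *
go(corner('b',.013),RC)"
```

```text
t 15.08 tcp [0.554  0.2001 0.1228] rot deg [-0.12 -0.01 -0.18] shift cm now-axes [ 0.11 -0.59  0.02] target-axes [ 0.11 -0.59  0.01] F [ 0.9 -1.   0.5] op -0.001
```

Request:
{"api": "move_arm", "payload": {"increments": [{"x": 0.05, "y": 0.25, "z": 0, "wx": 0, "wy": 0, "wz": 0, "gripper": 0}, {"x": 0, "y": 0.25, "z": 0, "wx": 0, "wy": 0, "wz": 0, "gripper": 0}]}}

```text
t: 15.25
tcp_pos: [0.5532, 0.2, 0.1213]
tool_rot: [0.648, -0.572, 0.331, -0.378]
wrist_force: [3.8, 0.0, 16.0]
opening: -0.005
```

Request:
{"api": "move_arm", "payload": {"increments": [{"x": 0, "y": 0.3, "z": 0, "wx": 0, "wy": 0, "wz": 0, "gripper": 0}, {"x": 0, "y": 0.3, "z": 0, "wx": 0, "wy": 0, "wz": 0, "gripper": 0}]}}

```text
t: 15.42
tcp_pos: [0.5533, 0.2, 0.1214]
tool_rot: [0.646, -0.571, 0.333, -0.381]
wrist_force: [1.8, 1.2, 12.2]
opening: 0.002
```

```bash
python3 -c "
from h import *
go(corner('b',.013),RC)"
```

```text
t 15.42 tcp [0.5533 0.2    0.1214] rot deg [-0.81  0.01 -0.27] shift cm now-axes [ 0.09 -0.74  0.02] target-axes [ 0.1  -0.74  0.01] F [ 1.8  1.2 12.2] op 0.002
```

Request:
{"api": "move_arm", "payload": {"increments": [{"x": 0, "y": -1, "z": 0, "wx": -0.8, "wy": 0, "wz": -0.2, "gripper": 0}, {"x": 0, "y": -1.2, "z": 0, "wx": 0, "wy": 0, "wz": 0, "gripper": 0}, {"x": 1.5, "y": -0.5, "z": 0, "wx": 0, "wy": 0, "wz": 0, "gripper": 0}, {"x": 3, "y": 0, "z": 0, "wx": 0, "wy": 0, "wz": 0, "gripper": 0}, {"x": 3, "y": 0, "z": 0, "wx": 0, "wy": 0, "wz": 0, "gripper": 0}, {"x": 3, "y": 0, "z": 0, "wx": 0, "wy": 0, "wz": 0, "gripper": 0}, {"x": 2, "y": 0, "z": 0, "wx": 0, "wy": 0, "wz": 0, "gripper": 0}, {"x": 1, "y": 0, "z": 0, "wx": 0, "wy": 0, "wz": 0, "gripper": 0}, {"x": 0, "y": 0, "z": 0, "wx": 0, "wy": 0, "wz": 0, "gripper": 0}, {"x": 0, "y": 0, "z": 0, "wx": 0, "wy": 0, "wz": 0, "gripper": 0}]}}

```text
t: 16.25
tcp_pos: [0.5839, 0.0562, 0.1417]
tool_rot: [0.651, -0.572, 0.329, -0.374]
wrist_force: [-0.2, 0.7, -0.5]
opening: 0.001
```

```bash
python3 -c "
from h import *
go(corner('c',.013),RC)"
```

```text
t 16.25 tcp [0.5839 0.0562 0.1417] rot deg [0.18 0.01 0.06] shift cm now-axes [-0.35  1.61 -0.01] target-axes [-0.35  1.61 -0.01] F [-0.2  0.7 -0.5] op 0.001
```

Request:
{"api": "move_arm", "payload": {"increments": [{"x": -0.35, "y": 0, "z": 0, "wx": 0, "wy": 0, "wz": 0, "gripper": 0}, {"x": 0, "y": 0.5, "z": 0, "wx": 0, "wy": 0, "wz": 0, "gripper": 0}, {"x": 0, "y": 0.4, "z": 0, "wx": 0, "wy": 0, "wz": 0, "gripper": 0}, {"x": 0, "y": 0, "z": 0, "wx": 0, "wy": 0, "wz": 0, "gripper": 0}]}}

```text
t: 16.58
tcp_pos: [0.5777, 0.0628, 0.1324]
tool_rot: [0.652, -0.571, 0.328, -0.375]
wrist_force: [-1.6, 0.1, 1.0]
opening: -0.004
```

Request:
{"api": "move_arm", "payload": {"increments": [{"x": 0, "y": 0.25, "z": 0, "wx": 0, "wy": 0, "wz": 0, "gripper": 0}, {"x": 0, "y": 0.25, "z": 0, "wx": 0, "wy": 0, "wz": 0, "gripper": 0}]}}

```text
t: 16.75
tcp_pos: [0.5748, 0.0639, 0.1278]
tool_rot: [0.653, -0.57, 0.327, -0.376]
wrist_force: [-0.7, -0.1, 0.8]
opening: 0.005
```

Request:
{"api": "move_arm", "payload": {"increments": [{"x": 0, "y": 0.25, "z": 0, "wx": 0, "wy": 0, "wz": 0, "gripper": 0}, {"x": 0, "y": 0.25, "z": 0, "wx": 0, "wy": 0, "wz": 0, "gripper": 0}]}}

```text
t: 16.92
tcp_pos: [0.5735, 0.0634, 0.1253]
tool_rot: [0.653, -0.569, 0.329, -0.376]
wrist_force: [2.4, -1.0, 5.7]
opening: -0.003
```

```bash
python3 -c "
from h import *
go(corner('c',.013),RC)"
```

```text
t 16.92 tcp [0.5735 0.0634 0.1253] rot deg [0.02 0.35 0.32] shift cm now-axes [ 0.5  -0.28 -0.03] target-axes [ 0.49 -0.28 -0.02] F [ 2.4 -1.   5.7] op -0.003
```

I'm 5 mm inboard of the pad, so I'll lift slightly and recentre.

Request:
{"api": "move_arm", "payload": {"increments": [{"x": 0.2, "y": -0.5, "z": 0, "wx": 0, "wy": 0.3, "wz": 0.3, "gripper": 0}, {"x": 0.2, "y": 0, "z": 0, "wx": 0, "wy": 0, "wz": 0, "gripper": 0}, {"x": 0.1, "y": 0, "z": 0, "wx": 0, "wy": 0, "wz": 0, "gripper": 0}, {"x": 0, "y": 0, "z": 0, "wx": 0, "wy": 0, "wz": 0, "gripper": 0}]}}

```text
t: 17.25
tcp_pos: [0.5771, 0.0586, 0.1302]
tool_rot: [0.65, -0.572, 0.33, -0.376]
wrist_force: [0.3, 0.1, -1.0]
opening: -0.0
```

```bash
python3 -c "
from h import *
go(corner('c',.010),RC)"
```

```text
t 17.25 tcp [0.5771 0.0586 0.1302] rot deg [-0.04  0.04  0.01] shift cm now-axes [-0.03  0.59 -0.03] target-axes [-0.03  0.59 -0.03] F [ 0.3  0.1 -1. ] op -0.0
```

Request:
{"api": "move_arm", "payload": {"increments": [{"x": 0, "y": 0.25, "z": 0, "wx": 0, "wy": 0, "wz": 0, "gripper": 0}, {"x": 0, "y": 0.25, "z": 0, "wx": 0, "wy": 0, "wz": 0, "gripper": 0}]}}

```text
t: 17.42
tcp_pos: [0.5747, 0.0581, 0.1257]
tool_rot: [0.65, -0.572, 0.33, -0.376]
wrist_force: [-0.1, 0.4, -0.3]
opening: -0.001
```

Request:
{"api": "move_arm", "payload": {"increments": [{"x": 0, "y": 0.25, "z": 0, "wx": 0, "wy": 0, "wz": 0, "gripper": 0}, {"x": 0, "y": 0.25, "z": 0, "wx": 0, "wy": 0, "wz": 0, "gripper": 0}]}}

```text
t: 17.58
tcp_pos: [0.5725, 0.0578, 0.1217]
tool_rot: [0.65, -0.571, 0.331, -0.376]
wrist_force: [4.2, 2.7, 13.6]
opening: -0.001
```

Request:
{"api": "move_arm", "payload": {"increments": [{"x": 0, "y": 0.25, "z": 0, "wx": 0, "wy": 0, "wz": 0, "gripper": 0}, {"x": 0, "y": 0.25, "z": 0, "wx": 0, "wy": 0, "wz": 0, "gripper": 0}]}}

```text
t: 17.75
tcp_pos: [0.5726, 0.0578, 0.1218]
tool_rot: [0.649, -0.57, 0.333, -0.378]
wrist_force: [3.2, 1.6, 10.2]
opening: 0.0
```

```bash
python3 -c "
from h import *
go(corner('c',.010),RC)"
```

```text
t 17.75 tcp [0.5726 0.0578 0.1218] rot deg [-0.54 -0.    0.03] shift cm now-axes [-0.05 -0.37 -0.05] target-axes [-0.05 -0.37 -0.05] F [ 3.2  1.6 10.2] op 0.0
```

Request:
{"api": "move_arm", "payload": {"increments": [{"x": -0.05, "y": 0.45, "z": 0, "wx": -0.5, "wy": 0, "wz": 0, "gripper": 0}, {"x": 0, "y": 0.45, "z": 0, "wx": 0, "wy": 0, "wz": 0, "gripper": 0}]}}

```text
t: 17.92
tcp_pos: [0.5726, 0.0577, 0.1216]
tool_rot: [0.649, -0.569, 0.334, -0.379]
wrist_force: [3.3, 2.8, 17.5]
opening: -0.001
```

```bash
python3 -c "
from h import *
go(corner('c',.010),RC)"
```

```text
t 17.92 tcp [0.5726 0.0577 0.1216] rot deg [-0.69 -0.07  0.14] shift cm now-axes [-0.05 -0.38 -0.06] target-axes [-0.05 -0.38 -0.06] F [ 3.3  2.8 17.5] op -0.001
```

Request:
{"api": "move_arm", "payload": {"increments": [{"x": 0, "y": -1, "z": 0, "wx": -0.6, "wy": 0, "wz": 0, "gripper": 0}, {"x": 0, "y": -1, "z": 0, "wx": 0, "wy": 0, "wz": 0, "gripper": 0}, {"x": 0, "y": -0.5, "z": 1, "wx": 0, "wy": 0, "wz": 0, "gripper": 0}, {"x": 0, "y": 0, "z": 2, "wx": 0, "wy": 0, "wz": 0, "gripper": 0}, {"x": 0, "y": 0, "z": 1.3, "wx": 0, "wy": 0, "wz": 0, "gripper": 0}, {"x": 0, "y": 0, "z": 0, "wx": 0, "wy": 0, "wz": 0, "gripper": 0}, {"x": 0, "y": 0, "z": 0, "wx": 0, "wy": 0, "wz": 0, "gripper": 0}]}}

```text
t: 18.5
tcp_pos: [0.6241, 0.065, 0.1243]
tool_rot: [0.65, -0.57, 0.332, -0.376]
wrist_force: [-1.2, -0.9, -0.2]
opening: -0.001
```

```bash
python3 -c "
from h import *
go(corner('d',.010),RC)"
```

```text
t 18.50 tcp [0.6241 0.065  0.1243] rot deg [-0.28 -0.04  0.16] shift cm now-axes [-0.    2.46  0.55] target-axes [0.01 2.46 0.56] F [-1.2 -0.9 -0.2] op -0.001
```

Request:
{"api": "move_arm", "payload": {"increments": [{"x": 0, "y": 0, "z": 0.5, "wx": -0.3, "wy": 0, "wz": 0.2, "gripper": 0}, {"x": 0, "y": 0.6, "z": 0, "wx": 0, "wy": 0, "wz": 0, "gripper": 0}, {"x": 0, "y": 0.6, "z": 0, "wx": 0, "wy": 0, "wz": 0, "gripper": 0}, {"x": 0, "y": 0.4, "z": 0, "wx": 0, "wy": 0, "wz": 0, "gripper": 0}, {"x": 0, "y": 0, "z": 0, "wx": 0, "wy": 0, "wz": 0, "gripper": 0}]}}

```text
t: 18.92
tcp_pos: [0.618, 0.0644, 0.1066]
tool_rot: [0.651, -0.573, 0.329, -0.374]
wrist_force: [-0.9, 0.4, 0.1]
opening: -0.001
```

```bash
python3 -c "
from h import *
go(corner('d',.010),RC)"
```

```text
t 18.92 tcp [0.618  0.0644 0.1066] rot deg [ 0.2  -0.03 -0.08] shift cm now-axes [0.03 0.61 0.21] target-axes [0.03 0.61 0.21] F [-0.9  0.4  0.1] op -0.001
```

Request:
{"api": "move_arm", "payload": {"increments": [{"x": 0, "y": 0.2, "z": 0.2, "wx": 0, "wy": 0, "wz": 0, "gripper": 0}, {"x": 0, "y": 0.25, "z": 0, "wx": 0, "wy": 0, "wz": 0, "gripper": 0}]}}

```text
t: 19.08
tcp_pos: [0.617, 0.0643, 0.1017]
tool_rot: [0.651, -0.573, 0.329, -0.374]
wrist_force: [0.0, -0.7, -0.1]
opening: 0.001
```

Request:
{"api": "move_arm", "payload": {"increments": [{"x": 0, "y": 0.25, "z": 0, "wx": 0, "wy": 0, "wz": 0, "gripper": 0}, {"x": 0, "y": 0.25, "z": 0, "wx": 0, "wy": 0, "wz": 0, "gripper": 0}]}}

```text
t: 19.25
tcp_pos: [0.6145, 0.064, 0.0973]
tool_rot: [0.65, -0.573, 0.329, -0.375]
wrist_force: [6.9, 0.8, 10.4]
opening: 0.0
```

Request:
{"api": "move_arm", "payload": {"increments": [{"x": 0, "y": 0.25, "z": 0, "wx": 0, "wy": 0, "wz": 0, "gripper": 0}, {"x": 0, "y": 0.25, "z": 0, "wx": 0, "wy": 0, "wz": 0, "gripper": 0}]}}

```text
t: 19.42
tcp_pos: [0.6146, 0.0639, 0.0973]
tool_rot: [0.649, -0.572, 0.332, -0.377]
wrist_force: [2.2, 0.5, 7.6]
opening: -0.0
```

```bash
python3 -c "
from h import *
go(corner('d',.010),RC)"
```

```text
t 19.42 tcp [0.6146 0.0639 0.0973] rot deg [-0.25 -0.06 -0.05] shift cm now-axes [ 0.02 -0.37  0.05] target-axes [ 0.02 -0.37  0.05] F [2.2 0.5 7.6] op -0.0
```

Request:
{"api": "move_arm", "payload": {"increments": [{"x": 0, "y": 0.5, "z": 0, "wx": 0, "wy": 0, "wz": 0, "gripper": 0}, {"x": 0, "y": 0.5, "z": 0, "wx": 0, "wy": 0, "wz": 0, "gripper": 0}]}}

```text
t: 19.58
tcp_pos: [0.6146, 0.0639, 0.0971]
tool_rot: [0.647, -0.569, 0.336, -0.381]
wrist_force: [2.7, 2.3, 15.4]
opening: 0.003
```

Request:
{"api": "move_arm", "payload": {"increments": [{"x": 0, "y": -1, "z": 0, "wx": -0.4, "wy": 0, "wz": 0, "gripper": 0}, {"x": 0, "y": -1.2, "z": 0, "wx": 0, "wy": 0, "wz": 0, "gripper": 0}, {"x": -1.5, "y": -0.5, "z": 0, "wx": 0, "wy": 0, "wz": 0, "gripper": 0}, {"x": -3, "y": 0, "z": 0, "wx": 0, "wy": 0, "wz": 0, "gripper": 0}, {"x": -3, "y": 0, "z": 0, "wx": 0, "wy": 0, "wz": 0, "gripper": 0}, {"x": -3, "y": 0, "z": 0, "wx": 0, "wy": 0, "wz": 0, "gripper": 0}, {"x": -2, "y": 0, "z": 0, "wx": 0, "wy": 0, "wz": 0, "gripper": 0}, {"x": -1, "y": 0, "z": 0, "wx": 0, "wy": 0, "wz": 0, "gripper": 0}, {"x": 0, "y": 0, "z": 0, "wx": 0, "wy": 0, "wz": 0, "gripper": 0}, {"x": 0, "y": 0, "z": 0, "wx": 0, "wy": 0, "wz": 0, "gripper": 0}]}}

```text
t: 20.42
tcp_pos: [0.61, 0.2102, 0.1234]
tool_rot: [0.647, -0.57, 0.335, -0.38]
wrist_force: [-0.0, -0.4, 0.3]
opening: 0.003
```

```bash
python3 -c "
from h import *
go(corner('a',.010),RC)"
```

```text
t 20.42 tcp [0.61   0.2102 0.1234] rot deg [-0.91 -0.12 -0.03] shift cm now-axes [0.39 2.61 0.08] target-axes [0.39 2.6  0.13] F [-0.  -0.4  0.3] op 0.003
```

Request:
{"api": "move_arm", "payload": {"increments": [{"x": 0.35, "y": 0, "z": 0.1, "wx": -0.9, "wy": 0, "wz": 0, "gripper": 0}, {"x": 0, "y": 0.7, "z": 0, "wx": 0, "wy": 0, "wz": 0, "gripper": 0}, {"x": 0, "y": 0.7, "z": 0, "wx": 0, "wy": 0, "wz": 0, "gripper": 0}, {"x": 0, "y": 0.3, "z": 0, "wx": 0, "wy": 0, "wz": 0, "gripper": 0}, {"x": 0, "y": 0, "z": 0, "wx": 0, "wy": 0, "wz": 0, "gripper": 0}, {"x": 0, "y": 0, "z": 0, "wx": 0, "wy": 0, "wz": 0, "gripper": 0}]}}

```text
t: 20.92
tcp_pos: [0.6025, 0.1999, 0.1052]
tool_rot: [0.649, -0.575, 0.331, -0.372]
wrist_force: [0.5, 0.1, 0.2]
opening: 0.003
```

```bash
python3 -c "
from h import *
go(corner('a',.010),RC)"
```

```text
t 20.92 tcp [0.6025 0.1999 0.1052] rot deg [ 0.25 -0.48 -0.14] shift cm now-axes [-0.54  0.59 -0.03] target-axes [-0.54  0.59 -0.02] F [0.5 0.1 0.2] op 0.003
```

Request:
{"api": "move_arm", "payload": {"increments": [{"x": -0.25, "y": 0, "z": 0, "wx": 0.2, "wy": -0.5, "wz": 0, "gripper": 0}, {"x": -0.2, "y": 0, "z": 0, "wx": 0, "wy": 0, "wz": 0, "gripper": 0}, {"x": 0, "y": 0, "z": 0, "wx": 0, "wy": 0, "wz": 0, "gripper": 0}, {"x": 0, "y": 0.3, "z": 0, "wx": 0, "wy": 0, "wz": 0, "gripper": 0}, {"x": 0, "y": 0.25, "z": 0, "wx": 0, "wy": 0, "wz": 0, "gripper": 0}, {"x": 0, "y": 0.25, "z": 0, "wx": 0, "wy": 0, "wz": 0, "gripper": 0}]}}

```text
t: 21.42
tcp_pos: [0.5987, 0.2039, 0.099]
tool_rot: [0.649, -0.572, 0.33, -0.377]
wrist_force: [0.7, -1.1, 0.3]
opening: 0.001
```

Request:
{"api": "move_arm", "payload": {"increments": [{"x": 0, "y": 0.25, "z": 0, "wx": 0, "wy": 0, "wz": 0, "gripper": 0}, {"x": 0, "y": 0.25, "z": 0, "wx": 0, "wy": 0, "wz": 0, "gripper": 0}]}}

```text
t: 21.58
tcp_pos: [0.5973, 0.2038, 0.0965]
tool_rot: [0.649, -0.572, 0.331, -0.378]
wrist_force: [5.2, 0.7, 16.4]
opening: -0.001
```

Request:
{"api": "move_arm", "payload": {"increments": [{"x": 0, "y": 0.45, "z": 0, "wx": 0, "wy": 0, "wz": 0, "gripper": 0}, {"x": 0, "y": 0.45, "z": 0, "wx": 0, "wy": 0, "wz": 0, "gripper": 0}]}}

```text
t: 21.75
tcp_pos: [0.5974, 0.2038, 0.0964]
tool_rot: [0.646, -0.57, 0.334, -0.382]
wrist_force: [3.4, 0.1, 14.5]
opening: -0.001
```

```bash
python3 -c "
from h import *
go(corner('a',.010),RC)"
```

```text
t 21.75 tcp [0.5974 0.2038 0.0964] rot deg [-1.03  0.04 -0.19] shift cm now-axes [-0.08 -0.4  -0.06] target-axes [-0.08 -0.4  -0.07] F [ 3.4  0.1 14.5] op -0.001
```

Request:
{"api": "move_arm", "payload": {"increments": [{"x": -0.1, "y": -1, "z": -0.1, "wx": -1.0, "wy": 0, "wz": 0, "gripper": 0}, {"x": 0, "y": -1, "z": 0, "wx": 0, "wy": 0, "wz": 0, "gripper": 0}, {"x": 0, "y": 0, "z": -1, "wx": 0, "wy": 0, "wz": 0, "gripper": 0}, {"x": 0, "y": 0, "z": -2, "wx": 0, "wy": 0, "wz": 0, "gripper": 0}, {"x": 0, "y": 0, "z": -1.7, "wx": 0, "wy": 0, "wz": 0, "gripper": 0}, {"x": 0, "y": 0, "z": 0, "wx": 0, "wy": 0, "wz": 0, "gripper": 0}, {"x": 0, "y": 0, "z": 0, "wx": 0, "wy": 0, "wz": 0, "gripper": 0}]}}

```text
t: 22.33
tcp_pos: [0.5665, 0.2004, 0.1406]
tool_rot: [0.648, -0.572, 0.331, -0.378]
wrist_force: [-0.6, -0.8, 0.4]
opening: -0.001
```

```bash
python3 -c "
from h import *
go(corner('b',.010),RC)"
```

```text
t 22.33 tcp [0.5665 0.2004 0.1406] rot deg [-0.31  0.03 -0.19] shift cm now-axes [-0.02  1.88 -0.18] target-axes [-0.02  1.88 -0.17] F [-0.6 -0.8  0.4] op -0.001
```

Request:
{"api": "move_arm", "payload": {"increments": [{"x": 0, "y": 0.5, "z": -0.15, "wx": -0.3, "wy": 0, "wz": 0, "gripper": 0}, {"x": 0, "y": 0.5, "z": 0, "wx": 0, "wy": 0, "wz": 0, "gripper": 0}, {"x": 0, "y": 0.3, "z": 0, "wx": 0, "wy": 0, "wz": 0, "gripper": 0}, {"x": 0, "y": 0.25, "z": 0, "wx": 0, "wy": 0, "wz": 0, "gripper": 0}, {"x": 0, "y": 0.25, "z": 0, "wx": 0, "wy": 0, "wz": 0, "gripper": 0}]}}

```text
t: 22.75
tcp_pos: [0.5569, 0.199, 0.1221]
tool_rot: [0.649, -0.573, 0.329, -0.376]
wrist_force: [-0.2, 0.5, -0.3]
opening: 0.0
```

Request:
{"api": "move_arm", "payload": {"increments": [{"x": 0, "y": 0.25, "z": 0, "wx": 0, "wy": 0, "wz": 0, "gripper": 0}, {"x": 0, "y": 0.25, "z": 0, "wx": 0, "wy": 0, "wz": 0, "gripper": 0}]}}

```text
t: 22.92
tcp_pos: [0.5562, 0.1989, 0.1204]
tool_rot: [0.649, -0.573, 0.33, -0.377]
wrist_force: [3.6, 0.6, 16.3]
opening: 0.001
```

Request:
{"api": "move_arm", "payload": {"increments": [{"x": 0, "y": 0.45, "z": 0, "wx": 0, "wy": 0, "wz": 0, "gripper": 0}, {"x": 0, "y": 0.45, "z": 0, "wx": 0, "wy": 0, "wz": 0, "gripper": 0}]}}

```text
t: 23.08
tcp_pos: [0.5562, 0.1989, 0.1204]
tool_rot: [0.646, -0.571, 0.333, -0.381]
wrist_force: [3.0, 0.1, 16.3]
opening: 0.0
```

```bash
python3 -c "
from h import *
go(corner('b',.010),RC)"
```

```text
t 23.08 tcp [0.5562 0.1989 0.1204] rot deg [-0.79 -0.   -0.28] shift cm now-axes [-0.04 -0.4  -0.28] target-axes [-0.04 -0.39 -0.28] F [ 3.   0.1 16.3] op 0.0
```

All four pads now stop hard at 6.0–6.3 mm above the rim, against 6.2 expected. Backing off for a final look.

Request:
{"api": "move_arm", "payload": {"increments": [{"x": 0, "y": -1, "z": 0, "wx": 0, "wy": 0, "wz": 0, "gripper": 0}, {"x": 0, "y": -2, "z": 0, "wx": 0, "wy": 0, "wz": 0, "gripper": 0}, {"x": 0, "y": -3, "z": 0, "wx": 0, "wy": 0, "wz": 0, "gripper": 0}, {"x": 0, "y": -3, "z": 0, "wx": 0, "wy": 0, "wz": 0, "gripper": 0}, {"x": 0, "y": -3, "z": 0, "wx": 0, "wy": 0, "wz": 0, "gripper": 0}, {"x": 0, "y": -2, "z": 0, "wx": 0, "wy": 0, "wz": 0, "gripper": 0}, {"x": 0, "y": 0, "z": 0, "wx": 0, "wy": 0, "wz": 0, "gripper": 0}, {"x": 0, "y": 0, "z": 0, "wx": 0, "wy": 0, "wz": 0, "gripper": 0}]}}

```text
t: 23.75
tcp_pos: [0.6257, 0.2071, 0.2459]
tool_rot: [0.647, -0.572, 0.333, -0.38]
wrist_force: [-1.1, 0.0, -0.2]
opening: -0.001
```

```bash
python3 -c "
from h import *
o=CO2-.022*N
G=[(box(o,CX,N,.033,.08,.026),(0,0,255))]
b=overlay('side',(270,140,400,220),6,G,0)
cv2.imwrite('pics/f.png',b)"
```

```text
(no output)
```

View pics/f.png

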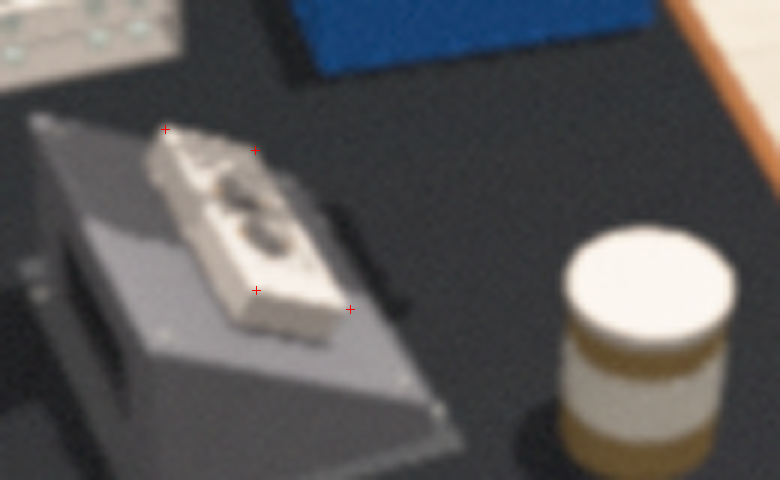

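The final picture shows the cover down flush, with the sockets filling its window at (240,190) and (268,238). Its corners lie on the home projection, and the arm is clear.

```bash
python3 -c "
from station import workorder
print(workorder.sign_off())"
```

```text
the job is handed in; nothing more can be done
None
```

The small white cover is on the outlet, and all four corners stopped hard at home height when I last pressed them. I handed the job in with about 24 s on the robot clock; the sign-off gives no verdict.

- **How it was done:** I gripped the cover by its long sides, laid it loosely over the carrier and released it. Then I pressed the corners one at a time with shut fingers, in the order a, b, c, d, followed by a second check press on a and b.
- **Heights and forces:** On the last press the pads stopped at a 6.0, b 6.1, c 6.3 and d 6.3 mm above the rim, against 6.2 mm expected. I pressed with about 15 to 18 N.
- **Final picture:** The cover looks flush, with its corners on the projected home outline to about 1 px (roughly 3 mm). The arm was clear of it, and the tin and the visible end of the rack look undisturbed. The wash bottle was not in that crop; the arm passed well clear of it.
- **Checks that did not go cleanly:**
  - Corner a first stopped at 4.8 mm and b at 5.6 mm, because the cover was tilted until the other end clicked.
  - The first press on c landed about 5 mm inboard of the pad, so I recentred it.
  - Corner d was already home when I pressed it. I think it came down with c.
  - The clicks were judged only from force and height.

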